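Shake sample bushes evenly over an inspection tray

ROBOT

A 6-joint arm with a two-finger parallel gripper is mounted at the origin on the work surface. World frame = base frame: x ahead of the robot, y to its left, z up, the work surface at z = 0. Lengths are in m, angles in rad, forces in N, time in s.
With the tool pointing down it reaches from about 0.275 to 0.775 m from the base axis. Payload 14.6 kg.
Tool frame: the origin (TCP) lies midway between the tips of the shut fingers; the grasp point (between the pads) lies 19 mm behind it; z points along the fingers, x is the direction in which the jaws open and shut, and the axes are right-handed (so a half turn about z gives the same grasp; the last joint's range is limited). The gripper opens to 85 mm and grips with 20 to 120 N. Pads are 22 mm wide; open, the fingers measure 114 mm over their backs; the gripper's body (76 mm by 85 mm) begins 54 mm behind the grasp point. The pads swing forward as they close: fully open they stand 13 mm farther back than shut.
Start: joints at [-1.339, 0.263, -0.048, 1.259, 0, 1.415], TCP at [0.198, -0.486, 0.231] pointing down, gripper open.
Joint ranges: [-2.65, 2.65], [-0.89, 1.7], [-1.18, 1.37], [-2.13, 2.11], [-1.35, 1.29], [-3.14, 3.14]. Speed limits (rad/s): [1.89, 1.89, 2.57, 2.79, 3.14, 3.14].

INTERFACE

Orientations are given as a 3x3 rotation matrix whose columns are the frame's x, y, z axes.
In Python, from rig import bot gives the robot as it stands. The module is installed in compiled form; this text tells all that it offers.
- The arm moves only by the shell command python3 -m inch 'ROWS' [FORCE]. ROWS is JSON, a list that holds one entry, the list of rows, each a list of 7 numbers: the finger opening in m, from 0 to 0.0854, then the shift along the world's x, y, z in m, then the turn, a rotation vector about the world's x, y, z in rad. A call has exactly 8 rows; each row shifts and turns the pose as measured when the row begins; what a row does not reach is not made up. A row lasts 1/12 s, in which the tool goes at most 41.7 mm and 7.16 degrees, less where a joint would pass 70% of its speed; a pose out of reach is approached as far as the arm can. A call is refused whole if a number of a shift passes 0.0417 or a number of a turn 0.125, either way. A call with a gripper value outside its range is refused whole. The fingers move at their own pace and stop on an object; FORCE is the grip in N (left out, the last holds). Time passes only in rows, so rows that do not move let the fingers close, or fill a call up. It gives the time, the measured TCP pose, the force and the opening at its end, in the units of the state.
- bot.get_obs(): the state, without advancing time (a new reading comes with each control period).
- bot.read_camera(name): name is "scene" or "top" or "wrist"; returns the picture (384x512x3 uint8, red, green, blue); there is no depth.
- bot.camera_params(name): a dict with "mtx" (3x3 intrinsics, pixels), "D" ([k1, k2, p1, p2, k3] as OpenCV has them; the pictures are not rectified), "view" (4x4, takes a point from world to camera coordinates). Camera axes: x right, y up, looking along -z (the intrinsics and any distortion apply to the point x, -y, -z); pixel columns grow to the right and rows downward; lengths in m; the calibration is good to about 2 mm. A picture is of the moment at which its call begins: read the wrist's pose just before it. camera_params takes no time and is no camera call; for the wrist camera it gives the pose at the moment of the call.
- bot.finish_job(): hands the job in, once; it reports no verdict.
The state is a dict: "time": time; "joint_pos": joint angles; "dq": joint speeds; "tau": joint torques, N m; "tcp_pos": TCP position; "orientation": TCP orientation; "ft_force": force on the tool from outside, world axes, zero at the start; "moment": the same for the moment, N m; "width": opening from 0.0 (shut) to 1.0 (fully open).
Only numpy, scipy, OpenCV 4.12 (cv2) and the standard library are available. Lean on these libraries where they do the work, as an engineer would, in place of code of your own. Each camera call takes 0.05 s, during which the arm holds its last target. There are 200 camera calls.

TASK

Pick up the parts shaker by its fin and shake the eight steel bushes out of it over the three-bay inspection tray, so that all eight end up in the tray and every bay gets at least two. Keep the mouth low, within about 15 cm of the tray, do not touch the bushes with the gripper, and leave the other things on the bench alone. Then stand the empty shaker back upright on the middle of its rubber mat and let go.

Things in the scene. Friction and masses are not known exactly. Their poses are not given: they have to be found in the camera images.
- shaker_grip (a point): centre of the shaker's black grip fin, 56 mm above the shaker's underside. The fin stands on the lid, 44 mm long in x, 14 mm thick in y, from 22 to 82 mm above the underside; pinch it across y. The shaker's weight lies about under it. Axes: the shaker's, z up when it stands; its mouth end looks to -x, roughly towards the robot at the start
- shaker_mouth (a point): foot of the mouth, a 17 x 14 mm opening at the -x end, at (-85, -10, -52) mm from the fin's centre in the shaker's axes. Inside are two lanes. The bushes lie in the +y lane, blind at this end; tipped mouth end up they run back and a slanting wall turns some (none to three, mostly two) into the -y lane; tipped mouth end down, those run out of the mouth
- shaker_foot (a point): centre of the shaker's underside; same axes. The shaker is a slick grey box 170 (x) x 45 (y) x 22 mm (z), 0.15 to 0.3 kg empty, with two long slots in its lid that show the lanes but for the part under the fin. To dose: mouth end up 35 to 40 degrees, pause, then mouth end down as much and pause; then look how many came, and repeat. Nothing comes while it is level or only tipped mouth down
- mat_top (a point): centre of the top of the black rubber mat (200 (x) x 90 mm (y), 4 mm thick, fixed on the bench) on which the shaker stands at the start, its mouth end to the mat's -x end
- tray_floor (a point): centre of the floor of the fixed aluminium tray: 116 (x) x 250 mm (y) outside, walls 3 mm thick, the floor 4 mm above the bench, the rim 34 mm above the floor. Two ribs 22 mm high part it along y into three equal bays. z up
- bay1 (a point): centre of the floor of tray bay 1 of 3, counted along the tray's y; the bay is 110 mm (x) x 79 mm (y) inside; same axes as the tray
- bay2 (a point): centre of the floor of tray bay 2 of 3, counted along the tray's y; the bay is 110 mm (x) x 79 mm (y) inside; same axes as the tray
- bay3 (a point): centre of the floor of tray bay 3 of 3, counted along the tray's y; the bay is 110 mm (x) x 79 mm (y) inside; same axes as the tray
- bush1: one of eight identical round steel bushes, 15 mm across and 11 mm high, 14 g, the dark bore through the 11 mm; origin at its centre, z along the bore. All eight start loose in the shaker, flat in one row
- bush2: one of eight identical round steel bushes, 15 mm across and 11 mm high, 14 g, the dark bore through the 11 mm; origin at its centre, z along the bore. All eight start loose in the shaker, flat in one row
- bush3: one of eight identical round steel bushes, 15 mm across and 11 mm high, 14 g, the dark bore through the 11 mm; origin at its centre, z along the bore. All eight start loose in the shaker, flat in one row
- bush4: one of eight identical round steel bushes, 15 mm across and 11 mm high, 14 g, the dark bore through the 11 mm; origin at its centre, z along the bore. All eight start loose in the shaker, flat in one row
- bush5: one of eight identical round steel bushes, 15 mm across and 11 mm high, 14 g, the dark bore through the 11 mm; origin at its centre, z along the bore. All eight start loose in the shaker, flat in one row
- bush6: one of eight identical round steel bushes, 15 mm across and 11 mm high, 14 g, the dark bore through the 11 mm; origin at its centre, z along the bore. All eight start loose in the shaker, flat in one row
- bush7: one of eight identical round steel bushes, 15 mm across and 11 mm high, 14 g, the dark bore through the 11 mm; origin at its centre, z along the bore. All eight start loose in the shaker, flat in one row
- bush8: one of eight identical round steel bushes, 15 mm across and 11 mm high, 14 g, the dark bore through the 11 mm; origin at its centre, z along the bore. All eight start loose in the shaker, flat in one row
- jar: bystander: white jar, 56 mm across, 85 mm high, origin under it
- carton: bystander: cardboard carton 70 x 50 x 60 mm, origin under it
- tape: bystander: roll of tape lying flat, 84 mm across, 25 mm high, origin under it
- spanner: bystander: steel spanner 150 mm long lying along its x, origin under it
There are look-alikes about, which are no part of the job. Leave any red look-alike of the part that bears shaker_grip alone.

How it is judged:
By the outcome, as a careful person would: the job done as asked, in the order asked, and still so for the second after the job is handed in, with the robot touching nothing.
It also fails if it takes over 67 s, if anything falls off the work surface, if the arm or the gripper's body presses on something with over 40 N, if the wrist force passes 120 N, or if a joint passes its speed limit or range.

## Working session

There is one attempt and no reset: what is moved stays moved. The work goes in short steps, Python scripts to look and compute and a shell command to move; the robot and the scene stay as the last step left them, time stands still between calls to the robot, and variables do not carry over. Pictures are saved under pics/ and viewed, about 8 in all and at most 12, crops included, and the job is handed in when it is done.

```bash
mkdir -p pics; ls
cat > h.py <<'E'
import numpy as np, cv2, json
from rig import bot
def snap(name,fn=None):
    p=bot.camera_params(name); im=bot.read_camera(name)
    if fn: cv2.imwrite('pics/'+fn,cv2.cvtColor(im,cv2.COLOR_RGB2BGR))
    return im,p
def ray(p,uv):
    K=np.array(p['mtx'],float);D=np.array(p['D'],float);V=np.array(p['view'],float)
    q=cv2.undistortPoints(np.array(uv,float).reshape(-1,1,2),K,D).reshape(-1,2)
    d=np.c_[q[:,0],-q[:,1],-np.ones(len(q))]@V[:3,:3]
    o=-V[:3,:3].T@V[:3,3]
    return o,d
def onz(p,uv,z):
    o,d=ray(p,uv); return o+d*((z-o[2])/d[:,2])[:,None]
def proj(p,P):
    K=np.array(p['mtx'],float);D=np.array(p['D'],float);V=np.array(p['view'],float)
    c=np.atleast_2d(P)@V[:3,:3].T+V[:3,3]
    c=c*[1,-1,-1]
    return cv2.projectPoints(c,np.zeros(3),np.zeros(3),K,D)[0].reshape(-1,2)
E
python3 - <<'E'
from h import *
a,p=snap('top'); b,q=snap('scene')
cv2.imwrite('pics/a.png',cv2.cvtColor(cv2.resize(np.vstack([a]),(800,600)),cv2.COLOR_RGB2BGR))
cv2.imwrite('pics/a_raw.png',cv2.cvtColor(a,cv2.COLOR_RGB2BGR))
cv2.imwrite('pics/b.png',cv2.cvtColor(cv2.resize(b,(800,600)),cv2.COLOR_RGB2BGR))
cv2.imwrite('pics/b_raw.png',cv2.cvtColor(b,cv2.COLOR_RGB2BGR))
print(p,q);o=bot.get_obs();print(o['time'],o['tcp_pos'],o['orientation'],o['ft_force'])
E
```

```text
pics
{'mtx': array([[484.74702485,   0.        , 254.24025441],
       [  0.        , 484.74702485, 187.65231678],
       [  0.        ,   0.        ,   1.        ]]), 'D': array([0.01785281, 0.        , 0.        , 0.        , 0.        ]), 'view': array([[ 1.93810970e-02, -9.99812100e-01, -3.71989494e-04,
         1.94965812e-01],
       [ 9.91727747e-01,  1.91771627e-02,  1.26918523e-01,
        -5.12696126e-01],
       [-1.26887541e-01, -2.82873251e-03,  9.91913076e-01,
        -1.51532491e+00],
       [ 0.00000000e+00,  0.00000000e+00,  0.00000000e+00,
         1.00000000e+00]])} {'mtx': array([[488.95558035,   0.        , 246.58160274],
       [  0.        , 488.95558035, 183.15036159],
       [  0.        ,   0.        ,   1.        ]]), 'D': array([-0.10790999,  0.        ,  0.        ,  0.        ,  0.        ]), 'view': array([[-0.95841828, -0.28457339,  0.02126961,  0.53991667],
       [ 0.19111008, -0.58471485,  0.78840693, -0.02276122],
       [-0.21192297,  0.75968844,  0.61478624, -1.55119176],
       [ 0.        ,  0.        ,  0.        ,  1.        ]])}
0.1 [ 0.19797679 -0.48599499  0.23086339] [[ 3.77231267e-01 -9.26119066e-01 -2.17638278e-04]
 [-9.26118599e-01 -3.77231299e-01  9.41702322e-04]
 [-9.54228445e-04 -1.53680704e-04 -9.99999533e-01]] [ 0.32162388 -0.26956317 -0.19042535]
```

View pics/a.png

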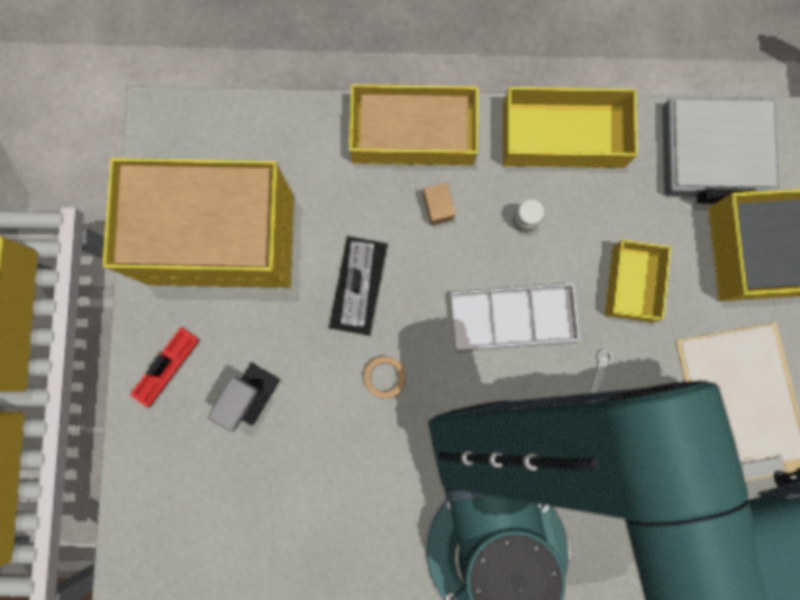

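View pics/b.png

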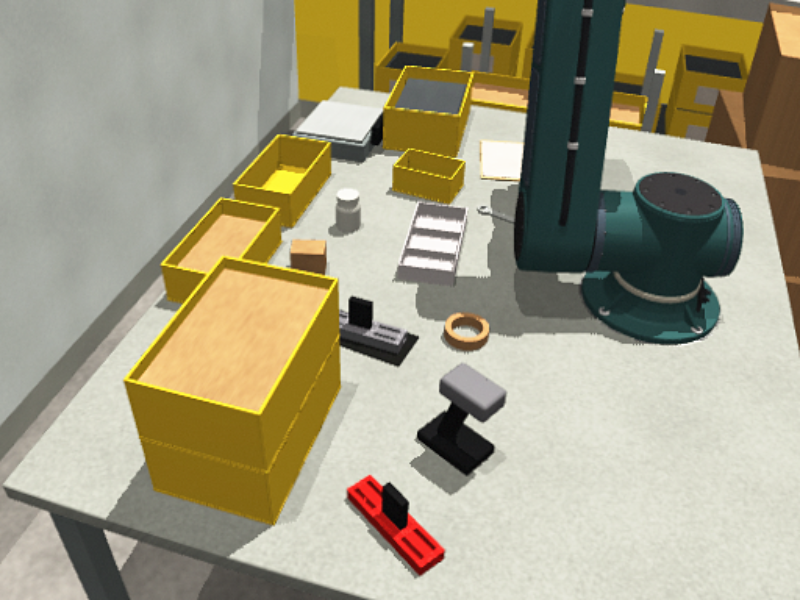

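Run:
```python
from h import *
im=cv2.imread('pics/a_raw.png'); p=bot.camera_params('top')
g=cv2.cvtColor(im,cv2.COLOR_BGR2GRAY)
def sub(x0,y0,x1,y1,m):
    k=np.zeros_like(m);k[y0:y1,x0:x1]=m[y0:y1,x0:x1];return k
def rect(m):
    c=max(cv2.findContours(m,cv2.RETR_EXTERNAL,cv2.CHAIN_APPROX_NONE)[0],key=cv2.contourArea)
    return cv2.boxPoints(cv2.minAreaRect(c)),c
def cp(n,R):
    R=np.array(R);c=R.mean(0);e=[R[(i+1)%4]-R[i] for i in range(2)]
    print(n,c.round(4),[(np.linalg.norm(x).round(4),np.degrees(np.arctan2(x[1],x[0])).round(2)) for x in e])
# mat: dark outline
m=sub(200,140,255,222,((g<75)*255).astype(np.uint8)); m=cv2.morphologyEx(m,cv2.MORPH_CLOSE,np.ones((15,15)))
R,c=rect(m); 
# warp contour to z=4mm plane
W=onz(p,c.reshape(-1,2).astype(float),0.004)[:,:2].astype(np.float32); r=cv2.minAreaRect(W*1000);cp('mat',cv2.boxPoints(r)/1000)
# tray
hsv=cv2.cvtColor(im,cv2.COLOR_BGR2HSV)
v=g.copy(); print(g[195:210,285:300].mean(), g[230,265:300], g[203,280:295],g[203,365:380])
big=cv2.resize(im[135:240,195:385],None,fx=4.2,fy=4.2,interpolation=cv2.INTER_CUBIC); cv2.imwrite('pics/c.png',big)
```

```text
mat [0.5285 0.2876] [(np.float32(0.1946), np.float32(-9.54)), (np.float32(0.0846), np.float32(80.46))]
169.6888888888889 [105 105 106 107 104 106 109 108 104 109 109 110 107 105 110 104 110 108
 109 106 106 109 110 108 112 107 108 109 109 107 107 112 110 111 108] [133 141 144 134 129 125 113 107 107 132 172 198 203 207 210] [142 124 111 150 180 171 161 160 160 164 163 162 162 164 162]
```

View pics/c.png

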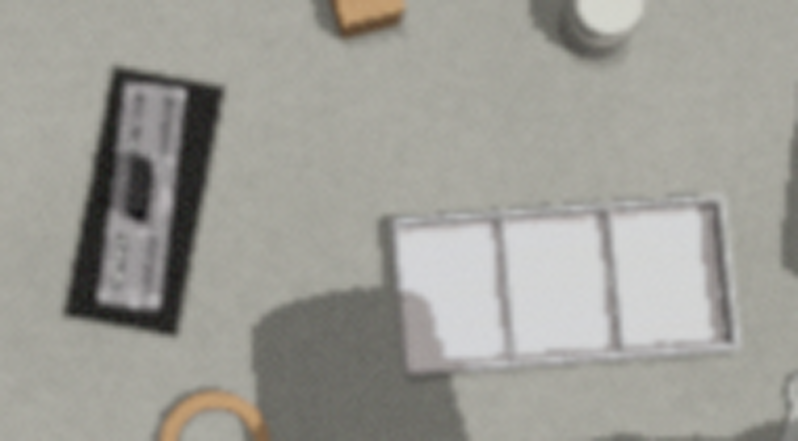

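Run:
```python
from h import *
p=bot.camera_params('top')
f=lambda L:(np.array(L,float)+.5)/4.2-.5+[195,135]
def show(n,L,z):
    P=onz(p,f(L),z); print(n,P.mean(0).round(4));
    for i in range(4):
        e=P[(i+1)%4]-P[i]; print('  ',P[i].round(4),np.linalg.norm(e).round(4),np.degrees(np.arctan2(e[1],e[0])).round(2))
show('shk',[(97,305),(161,312),(187,90),(125,83)],.026)
show('tray',[(388,215),(724,198),(738,348),(407,373)],.038)
# fin top
print(onz(p,f([(140,190)]),.086))
im=cv2.imread('pics/b_raw.png');q=bot.camera_params('scene')
print('scene fin top proj', proj(p:=q,[[.528,.29,.086],[.528,.29,.026]])*800/512)
o=bot.get_obs();print(o['tcp_pos'])
```

```text
shk [0.5281 0.2877 0.026 ]
   [0.4444 0.3202 0.026 ] 0.0489 -95.15
   [0.44   0.2714 0.026 ] 0.1724 -5.24
   [0.6118 0.2557 0.026 ] 0.0481 84.57
   [0.6163 0.3036 0.026 ] 0.1727 174.48
tray [ 0.4668 -0.0328  0.038 ]
   [0.5161 0.1007 0.038 ] 0.2551 -85.97
   [ 0.534  -0.1538  0.038 ] 0.114 -175.31
   [ 0.4204 -0.1631  0.038 ] 0.2493 95.44
   [0.3968 0.0851 0.038 ] 0.1203 7.42
[[0.52470847 0.28635706 0.086     ]]
scene fin top proj [[359.54913934 299.15338798]
 [359.53729234 324.13465377]]
[ 0.19797679 -0.48599499  0.23086339]
```

```bash
R='[[[0.0854,0.0137,0.0322,0,0,0,0.111],[0.0854,0.0137,0.0322,0,0,0,0.111],[0.0854,0.0137,0.0322,0,0,0,0.111],[0.0854,0.0137,0.0322,0,0,0,0.111],[0.0854,0.0137,0.0322,0,0,0,0.111],[0.0854,0.0137,0.0322,0,0,0,0.111],[0.0854,0.0137,0.0322,0,0,0,0.111],[0.0854,0.0137,0.0322,0,0,0,0.111]]]' ; python3 -m inch '[[[0.0854,0.0137,0.0322,0,0,0,0.111],[0.0854,0.0137,0.0322,0,0,0,0.111],[0.0854,0.0137,0.0322,0,0,0,0.111],[0.0854,0.0137,0.0322,0,0,0,0.111],[0.0854,0.0137,0.0322,0,0,0,0.111],[0.0854,0.0137,0.0322,0,0,0,0.111],[0.0854,0.0137,0.0322,0,0,0,0.111],[0.0854,0.0137,0.0322,0,0,0,0.111]]]'; python3 -m inch '[[[0.0854,0.0137,0.0322,0,0,0,0.111],[0.0854,0.0137,0.0322,0,0,0,0.111],[0.0854,0.0137,0.0322,0,0,0,0.111],[0.0854,0.0137,0.0322,0,0,0,0.111],[0.0854,0.0137,0.0322,0,0,0,0.111],[0.0854,0.0137,0.0322,0,0,0,0.111],[0.0854,0.0137,0.0322,0,0,0,0.111],[0.0854,0.0137,0.0322,0,0,0,0.111]]]'
```

```text
time: 0.77
tcp_pos: [0.3067, -0.2219, 0.2273]
orientation: [[0.964, -0.265, -0.004], [-0.265, -0.964, 0.002], [-0.004, -0.001, -1.0]]
ft_force: [2.3, 0.1, 0.2]
width: 0.999
time: 1.43
tcp_pos: [0.4169, 0.0506, 0.2271]
orientation: [[0.787, 0.616, -0.004], [0.616, -0.787, -0.002], [-0.004, -0.001, -1.0]]
ft_force: [1.3, -0.6, -0.1]
width: 0.997
```

```bash
python3 -m inch '[[[0.0854,0.015,0.032,-0.003,0,0,0.109],[0.0854,0.015,0.032,-0.003,0,0,0.109],[0.0854,0.015,0.032,-0.003,0,0,0.109],[0.0854,0.015,0.032,-0.003,0,0,0.109],[0.0854,0.015,0.032,-0.003,0,0,0.109],[0.0854,0.015,0.032,-0.003,0,0,0.109],[0.0854,0.015,0.032,-0.003,0,0,0.109],[0.0854,0.005,0.011,-0.003,0,0,0.04]]]'; python3 -m inch '[[[0.0854,0,0,0,0,0,0],[0.0854,0,0,0,0,0,0],[0.0854,0,0,0,0,0,0],[0.0854,0,0,0,0,0,0],[0.0854,0,0,0,0,0,0],[0.0854,0,0,0,0,0,0],[0.0854,0,0,0,0,0,0],[0.0854,0,0,0,0,0,0]]]'
python3 - <<'E'
from h import *
im,p=snap('wrist','w1_raw.png')
cv2.imwrite('pics/w1.png',cv2.cvtColor(cv2.resize(im,(800,600)),cv2.COLOR_RGB2BGR))
import pickle;pickle.dump(p,open('w1.pkl','wb'))
E
```

```text
time: 2.1
tcp_pos: [0.5291, 0.3037, 0.2]
orientation: [[0.052, 0.999, -0.002], [0.999, -0.052, -0.004], [-0.004, -0.002, -1.0]]
ft_force: [-1.2, 0.5, -0.3]
width: 0.999
time: 2.77
tcp_pos: [0.528, 0.3018, 0.1992]
orientation: [[0.057, 0.998, -0.005], [0.998, -0.057, -0.006], [-0.006, -0.004, -1.0]]
ft_force: [-0.4, 0.7, 0.4]
width: 1.0
```

View pics/w1.png

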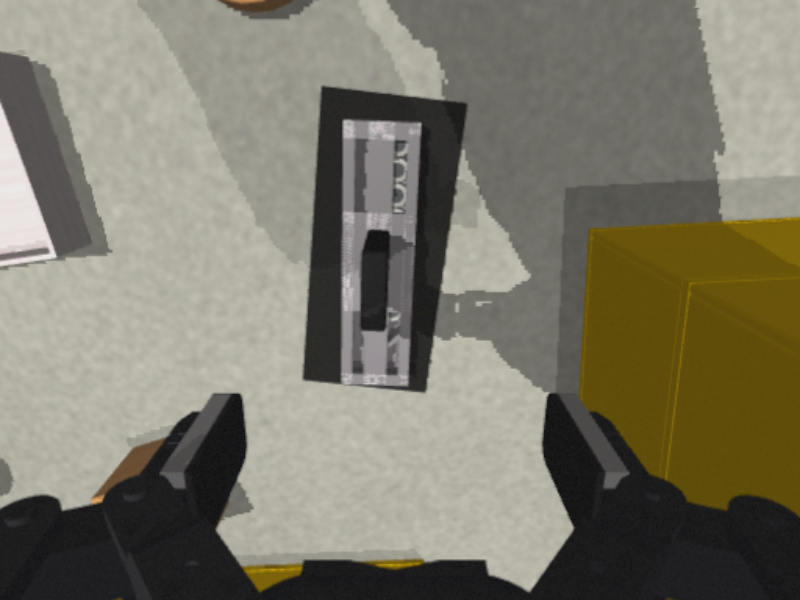

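Run:
```python
from h import *
import pickle;p=pickle.load(open('w1.pkl','rb'))
f=lambda L:(np.array(L,float)+.5)*.64-.5
def show(n,L,z):
    P=onz(p,f(L),z); print(n,P.mean(0).round(4));
    for i in range(len(L)):
        e=P[(i+1)%4]-P[i]; print('  ',P[i].round(4),np.linalg.norm(e).round(4),np.degrees(np.arctan2(e[1],e[0])).round(2))
show('mat',[(322,87),(466,104),(426,391),(304,380)],.004)
show('shk',[(343,121),(421,123),(408,385),(341,384)],.026)
show('fin',[(366,231),(388,232),(385,329),(362,329)],.086)
print(onz(p,f([(580,390),(566,187)]),0),onz(p,f([(590,229)]),.18))
print(p['view'])
```

```text
mat [0.5283 0.2902 0.004 ]
   [0.4231 0.2628 0.004 ] 0.0884 80.46
   [0.4377 0.3499 0.004 ] 0.1979 -9.25
   [0.6331 0.3181 0.004 ] 0.0892 -98.82
   [0.6194 0.23   0.004 ] 0.199 170.52
shk [0.5298 0.2906 0.026 ]
   [0.4436 0.276  0.026 ] 0.0452 85.38
   [0.4472 0.321  0.026 ] 0.1693 -5.31
   [0.6158 0.3054 0.026 ] 0.0456 -94.02
   [0.6126 0.2599 0.026 ] 0.1698 174.55
fin [0.5237 0.2917 0.086 ]
   [0.497  0.2889 0.086 ] 0.011 84.2
   [0.4982 0.2998 0.086 ] 0.0523 -5.2
   [0.5502 0.2951 0.086 ] 0.0122 -93.11
   [0.5495 0.2829 0.086 ] 0.0528 173.49
[[0.64041006 0.43148481 0.        ]
 [0.49192834 0.41449728 0.        ]] [[0.48233974 0.36632509 0.18      ]]
[[ 0.05645586  0.9983883  -0.00579199 -0.33003813]
 [-0.94947754  0.0518945  -0.30951473  0.51539344]
 [-0.30871531  0.02297328  0.95087701 -0.19475726]
 [ 0.          0.          0.          1.        ]]
```

```bash
python3 -m inch '[[[0.0854,0.001,-0.006,-0.02,0.003,-0.003,-0.016],[0.0854,0.001,-0.005,-0.02,0.003,-0.002,-0.016],[0.0854,0,0,-0.02,0,0,0],[0.0854,0,0,-0.02,0,0,0],[0.0854,0,0,-0.02,0,0,0],[0.0854,0,0,-0.01,0,0,0],[0.0854,0,0,-0.005,0,0,0],[0.0854,0,0,0,0,0,0]]]'
```

```text
time: 3.48
tcp_pos: [0.5306, 0.2894, 0.0817]
orientation: [[0.092, 0.996, 0.005], [0.996, -0.092, 0.002], [0.003, 0.005, -1.0]]
ft_force: [-0.6, -0.5, 0.0]
width: 1.003
```

```bash
python3 -m inch '[[[0.0854,-0.001,0.001,-0.018,-0.001,0.004,0],[0.0854,0,0,-0.015,0,0,0],[0.0854,0,0,-0.006,0,0,0],[0.0854,0,0,-0.001,0,0,0],[0.03,0,0,0,0,0,0],[0.03,0,0,0,0,0,0],[0.03,0,0,0,0,0,0],[0.03,0,0,0,0,0,0]]]' 40; python3 -m inch '[[[0,0,0,0,0,0,0],[0,0,0,0,0,0,0],[0,0,0,0,0,0,0],[0,0,0,0,0,0,0],[0,0,0,0,0,0,0],[0,0,0,0,0,0,0],[0,0,0,0,0,0,0],[0,0,0,0,0,0,0]]]' 100
```

```text
time: 4.15
tcp_pos: [0.5327, 0.2915, 0.0467]
orientation: [[0.093, 0.996, 0.009], [0.996, -0.093, 0.004], [0.005, 0.008, -1.0]]
ft_force: [-0.2, -0.1, 0.3]
width: 0.457
time: 4.82
tcp_pos: [0.5331, 0.2917, 0.0478]
orientation: [[0.093, 0.996, 0.01], [0.996, -0.093, 0.005], [0.005, 0.009, -1.0]]
ft_force: [-0.1, -0.9, -0.4]
width: 0.15
```

```bash
python3 -m inch '[[[0,0,0,0.015,0,0,0],[0,0,0,0.025,0,0,0],[0,0,0,0.03,0,0,0],[0,-0.001,-0.02,0.025,0,0,0.02],[0,-0.001,-0.03,0,0,0,0.03],[0,-0.001,-0.03,0,0,0,0.03],[0,-0.001,-0.03,0,0,0,0.03],[0,-0.001,-0.03,0,0,0,0.03]]]'; python3 -m inch '[[[0,-0.001,-0.03,0,0,0,0.03],[0,-0.001,-0.03,0,0,0,0.01],[0,-0.001,-0.02,0,0,0,0],[0,-0.001,-0.01,0,0,0,0],[0,0,-0.004,0,0,0,0],[0,0,0,0,0,0,0],[0,0,0,0,0,0,0],[0,0,0,0,0,0,0]]]'
```

```text
time: 5.48
tcp_pos: [0.5249, 0.151, 0.1444]
orientation: [[-0.06, 0.998, 0.005], [0.998, 0.06, 0.004], [0.004, 0.005, -1.0]]
ft_force: [1.3, -0.3, -3.6]
width: 0.15
time: 6.15
tcp_pos: [0.5187, 0.0493, 0.1436]
orientation: [[-0.1, 0.995, 0.003], [0.995, 0.1, 0.004], [0.003, 0.003, -1.0]]
ft_force: [-1.4, 1.0, -3.4]
width: 0.152
```

```bash
python3 -m inch '[[[0,0.002,0.007,0,-0.011,0.114,0],[0,0.001,0.006,0,-0.011,0.114,0],[0,0,0,0,-0.011,0.114,0],[0,0,0,0,-0.011,0.114,0],[0,0,0,0,-0.011,0.114,0],[0,0,0,0,-0.006,0.06,0],[0,0,0,0,0,0,0],[0,0,0,0,0,0,0]]]'; python3 -c "
from rig import bot;o=bot.get_obs();print(o['joint_pos'],o['tcp_pos'],o['orientation'])"
```

```text
time: 6.82
tcp_pos: [0.5187, 0.0719, 0.1414]
orientation: [[-0.107, 0.787, -0.607], [0.994, 0.088, -0.062], [0.004, -0.61, -0.792]]
ft_force: [-0.8, -0.0, -3.3]
width: 0.149
[ 0.01216507  0.79536911  0.4195299   1.84954581 -0.05478573 -0.07821344] [0.51874161 0.07188219 0.14140851] [[-0.10732246  0.78726095 -0.60720843]
 [ 0.99421512  0.08759983 -0.06214948]
 [ 0.0042635  -0.61036584 -0.79210817]]
```

```bash
python3 -m inch '[[[0,0,0,0,0,0,0],[0,0,0,0,0,0,0],[0,0,0,0,0,0,0],[0,0,0,0,0,0,0],[0,0.001,-0.002,0,0.011,-0.114,0],[0,0.001,-0.002,0,0.011,-0.114,0],[0,0.001,-0.002,0,0.011,-0.114,0],[0,0.001,0,0,0.011,-0.114,0]]]'; python3 -m inch '[[[0,0,0,0,0.011,-0.114,0],[0,0,0,0,0.011,-0.114,0],[0,0,0,0,0.011,-0.114,0],[0,0,0,0,0.011,-0.114,0],[0,0,0,0,0.011,-0.114,0],[0,0,0,0,0.011,-0.114,0],[0,0,0,0,0.006,-0.08,0],[0,0,0,0,0,0,0]]]';python3 -m inch '[[[0,0,0,0,0,0,0],[0,0,0,0,0,0,0],[0,0,0,0,0,0,0],[0,0,0,0,0,0,0],[0,0,0,0,0,0,0],[0,0,0,0,0,0,0],[0,0,0,0,0,0,0],[0,0,0,0,0,0,0]]]'
python3 - <<'E'
from h import *
o=bot.get_obs();print(o['orientation'],o['joint_pos'])
a,_=snap('top','t1.png');b,_=snap('scene','s1.png');c,_=snap('wrist','w2.png')
A=cv2.resize(a[170:240,275:385],(440,280),interpolation=2);B=cv2.resize(b[110:200,235:335],(360,280),interpolation=2)
C=cv2.resize(c,(400,300));B=cv2.resize(B,(360,280))
top=np.hstack([A,B]);bot_=np.hstack([C,np.zeros((300,400,3),np.uint8)])
cv2.imwrite('pics/v1.png',cv2.cvtColor(np.vstack([top,bot_]),cv2.COLOR_RGB2BGR))
E
```

```text
time: 7.48
tcp_pos: [0.5236, 0.0668, 0.1387]
orientation: [[-0.109, 0.978, -0.178], [0.994, 0.107, -0.022], [-0.002, -0.18, -0.984]]
ft_force: [0.6, 0.2, -3.9]
width: 0.151
time: 8.15
tcp_pos: [0.5136, 0.0665, 0.1467]
orientation: [[-0.102, 0.821, 0.561], [0.995, 0.093, 0.044], [-0.016, 0.563, -0.827]]
ft_force: [-2.1, 0.4, -5.6]
width: 0.153
time: 8.82
tcp_pos: [0.5163, 0.066, 0.1496]
orientation: [[-0.101, 0.825, 0.556], [0.995, 0.093, 0.043], [-0.016, 0.557, -0.83]]
ft_force: [-0.3, 0.6, -4.2]
width: 0.15
[[-0.10128104  0.82528201  0.55556436]
 [ 0.99472542  0.09311773  0.04301651]
 [-0.01623215  0.55699075 -0.83036006]] [-0.07731192 -0.01986731 -0.848487    0.15667183  0.0859026  -0.15781393]
```

View pics/v1.png

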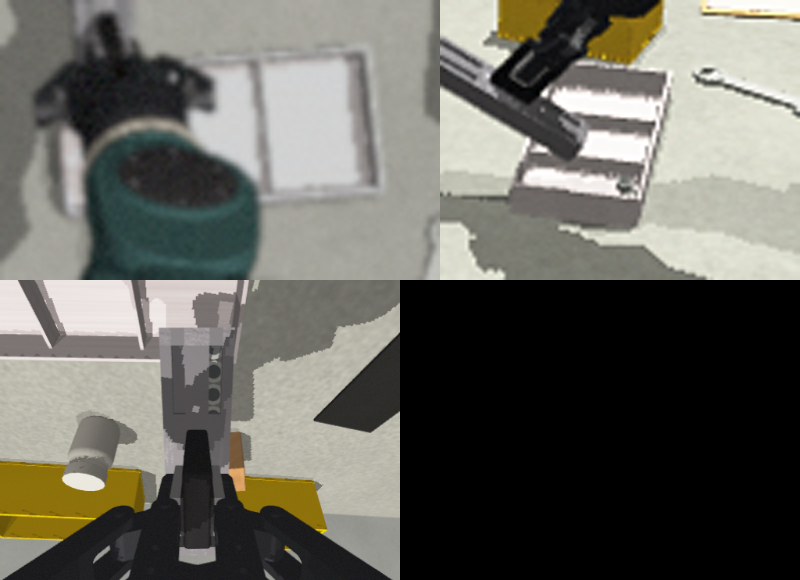

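```bash
cat >> h.py <<'E'
def look(fn,sc=(285,120,335,190),w=None):
    b,_=snap('scene'); x0,y0,x1,y1=sc
    B=cv2.resize(b[y0:y1,x0:x1],None,fx=600/(y1-y0),fy=600/(y1-y0),interpolation=2)[:, :800]
    if w:
        c,_=snap('wrist'); x0,y0,x1,y1=w
        C=cv2.resize(c[y0:y1,x0:x1],None,fx=600/(y1-y0),fy=600/(y1-y0),interpolation=2)
        B=np.hstack([B,C])[:,:800]
    cv2.imwrite('pics/'+fn,cv2.cvtColor(B,cv2.COLOR_RGB2BGR))
E
python3 - <<'E'
from h import *
look('v2.png',(250,130,325,185) if 0 else (255,125,325,190),(200,0,330,240))
E
```

```text
(no output)
```

View pics/v2.png

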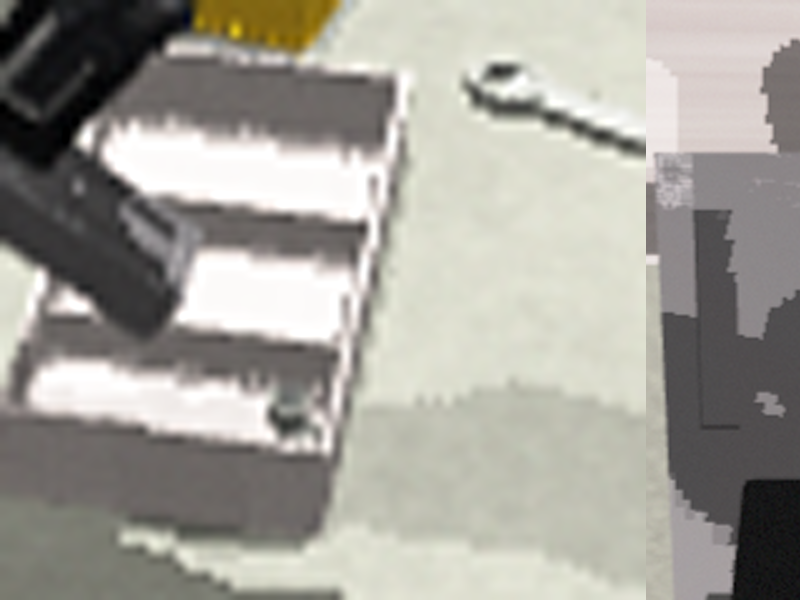

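```bash
python3 -m inch '[[[0,0.002,-0.01,0,-0.011,0.114,0],[0,0.002,-0.018,0,-0.011,0.114,0],[0,0.002,-0.018,0,-0.011,0.114,0],[0,0.002,-0.018,0,-0.011,0.114,0],[0,0.002,-0.018,0,-0.011,0.114,0],[0,0.002,-0.018,0,-0.011,0.114,0],[0,0.002,-0.018,0,-0.011,0.114,0],[0,0.002,-0.018,0,-0.011,0.114,0]]]'; python3 -m inch '[[[0,0,-0.015,0,-0.011,0.114,0],[0,0,-0.005,0,-0.011,0.114,0],[0,0,0,0,-0.006,0.06,0],[0,0,0,0,0,0.02,0],[0,0,0,0,0,0,0],[0,0,0,0,0,0,0],[0,0,0,0,0,0,0],[0,0,0,0,0,0,0]]]'
python3 - <<'E'
from h import *
o=bot.get_obs();print(o['orientation'],o['joint_pos'])
a,_=snap('top','t2.png')
c,_=snap('wrist','w3.png')
A=cv2.resize(a[170:240,285:385],(800,560),interpolation=2)
cv2.imwrite('pics/v3.png',cv2.cvtColor(A,cv2.COLOR_RGB2BGR))
E
```

```text
time: 9.73
tcp_pos: [0.5255, -0.0666, 0.1508]
orientation: [[-0.115, 0.947, -0.301], [0.993, 0.109, -0.038], [-0.003, -0.303, -0.953]]
ft_force: [0.4, -0.3, -3.9]
width: 0.153
time: 10.4
tcp_pos: [0.5316, -0.0922, 0.1447]
orientation: [[-0.112, 0.8, -0.589], [0.994, 0.093, -0.063], [0.005, -0.592, -0.806]]
ft_force: [0.1, 0.3, -3.8]
width: 0.152
[[-0.11223643  0.80042244 -0.58883521]
 [ 0.99367057  0.09319028 -0.06272459]
 [ 0.00466755 -0.59214821 -0.80581556]] [-0.22143645  0.79137588  0.44138427  1.82870203 -0.19169146 -0.27514765]
```

View pics/v3.png

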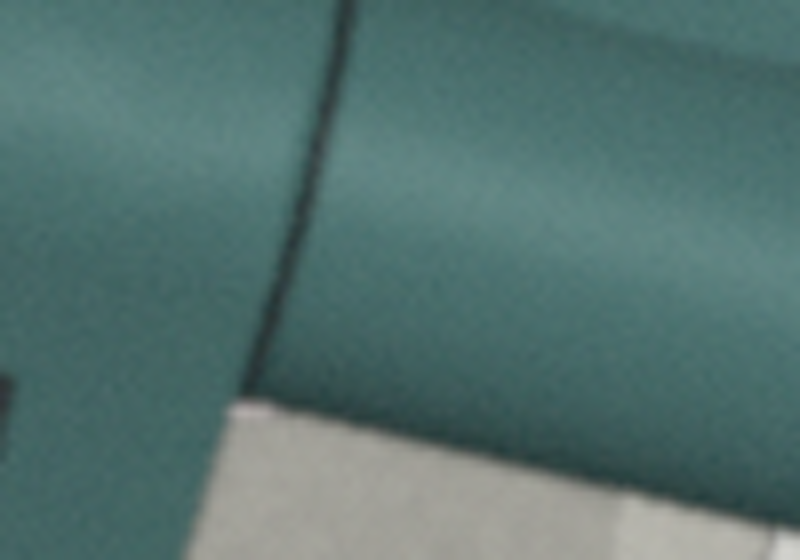

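```bash
python3 -m inch '[[[0,0.002,-0.003,0,0,0.02,0],[0,0,-0.002,0,0,0,0],[0,0,0,0,0,0,0],[0,0,0,0,0.011,-0.114,0],[0,0.001,0,0,0.011,-0.114,0],[0,0.001,0,0,0.011,-0.114,0],[0,0.001,0,0,0.011,-0.114,0],[0,0.001,0,0,0.011,-0.114,0]]]'; python3 -m inch '[[[0,0.001,0,-0.001,0.011,-0.114,0],[0,0.001,0,-0.001,0.011,-0.114,0],[0,0.001,0,-0.001,0.011,-0.114,0],[0,0.001,0,-0.001,0.011,-0.114,0],[0,0.001,0,-0.001,0.011,-0.114,0],[0,0.001,0,-0.001,0.011,-0.114,0],[0,0,0,0,0.006,-0.05,0],[0,0,0,0,0,0,0]]]';python3 -m inch '[[[0,0,0,0,0,0,0],[0,0,0,0,0,0,0],[0,0,0,0,0,0,0],[0,0,0,0,0,0,0],[0,0,0,0,0,0,0],[0,0,0,0,0,0,0],[0,0,0,0,0,0,0],[0,0,0,0,0,0,0]]]'
python3 - <<'E'
from h import *
o=bot.get_obs();print(o['orientation'],o['joint_pos'])
a,_=snap('top','t3.png');b,_=snap('scene','s3.png');c,_=snap('wrist','w3.png')
A=cv2.resize(a[170:240,275:385],(471,300),interpolation=2);B=cv2.resize(b[120:190,235:335],(329,300),interpolation=2)
C=cv2.resize(c[0:192],(800,300))
cv2.imwrite('pics/v4.png',cv2.cvtColor(np.vstack([np.hstack([A,B]),C]),cv2.COLOR_RGB2BGR))
E
```

```text
time: 11.17
tcp_pos: [0.5388, -0.0964, 0.1407]
orientation: [[-0.118, 0.991, -0.065], [0.993, 0.117, -0.011], [-0.003, -0.066, -0.998]]
ft_force: [0.6, -0.7, -3.8]
width: 0.149
time: 11.83
tcp_pos: [0.5357, -0.0927, 0.1412]
orientation: [[-0.108, 0.771, 0.628], [0.994, 0.1, 0.048], [-0.025, 0.629, -0.777]]
ft_force: [-0.6, -0.0, -4.5]
width: 0.15
time: 12.5
tcp_pos: [0.5373, -0.0931, 0.143]
orientation: [[-0.108, 0.774, 0.624], [0.994, 0.102, 0.046], [-0.028, 0.625, -0.78]]
ft_force: [0.2, 0.7, -3.5]
width: 0.153
[[-0.10841866  0.77363895  0.62428213]
 [ 0.99371653  0.10190289  0.04629537]
 [-0.02780025  0.62537875 -0.77982598]] [-0.50646657  0.03400519 -0.87077375  0.07485141  0.3504462  -0.51719965]
```

View pics/v4.png

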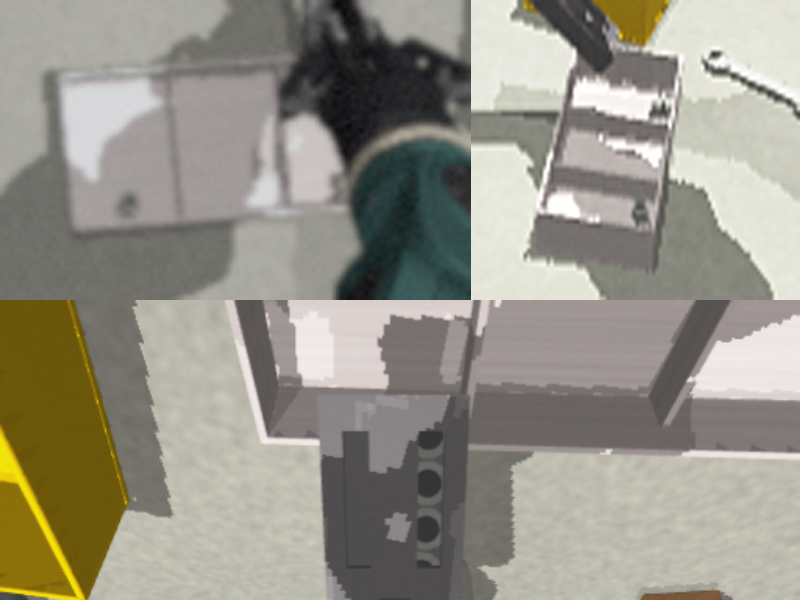

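Run:
```python
import cv2,numpy as np
np.set_printoptions(linewidth=200)
t=cv2.imread('pics/t3.png',0);s=cv2.imread('pics/s3.png',0)
cx,cy=275+127/4.28,170+205/4.28;x,y=int(cx),int(cy);print(t[y-7:y+8,x-8:x+9])
for u,v in((660,108),(640,210)):
    x,y=int(235+(u-471)/3.29),int(120+v/4.286);print(x,y);print(s[y-8:y+8,x-9:x+9])
```

```text
[[211 200 173 158 158 158 160 158 158 159 156 157 157 156 157 156 155]
 [202 194 169 157 158 158 157 159 157 157 156 158 153 156 155 157 156]
 [178 173 160 158 158 156 155 157 154 157 155 156 157 154 156 156 157]
 [161 160 157 158 158 156 158 156 155 156 155 158 157 156 157 159 156]
 [160 160 159 159 159 160 157 152 145 141 149 154 158 158 159 157 157]
 [159 159 159 158 158 158 151 140 125 120 132 147 155 158 158 155 156]
 [160 160 159 162 159 158 146 126 105  96 117 142 154 157 157 160 156]
 [160 161 158 160 159 152 135 116 104  99 112 138 153 158 158 157 158]
 [161 160 160 157 159 149 129 112 114 118 126 139 154 156 157 158 157]
 [159 160 159 157 159 149 133 122 113 121 137 148 155 156 156 156 155]
 [158 160 159 160 157 153 144 130 124 128 138 151 156 156 156 156 156]
 [160 160 160 159 159 157 154 147 146 145 148 152 151 150 151 149 150]
 [152 154 151 150 152 149 145 139 138 136 132 129 130 127 126 127 126]
 [127 125 124 119 117 117 115 112 113 108 105 106 105 105 101 102 103]
 [100  98  99  97  97  97  96  99  98  93  96  95  99 107 105 106 102]]
292 145
[[112 111 110 111 110 112 
[... 1683 characters left out ...]
124 115 173 119  92  90]
 [184 185 185 183 183 185 190 168 101  94 110 172 164 149 179 114  94 109]
 [182 182 183 183 181 183 188 141  86  82  94 158 186 185 186  95  93 136]
 [182 183 185 183 182 185 177  98 125 120 119 127 184 186 162  95  91 135]
 [183 185 184 183 183 185 168  92  89  90  83 110 180 190 137  95  92 133]
 [176 177 180 178 186 186 191 148  85 101  99 102 155 193 113  94  91 135]
 [136 135 149 149 166 166 172 179 110 140 136 156 133 188  95  91 108 133]
 [111 112 108 106 106 110 124 125 141 156 137 152 138 158  95  93 136 132]
 [113 113 112 112 114 113 113 112 113 108 107 112 112 126  96  94 138 138]
 [114 114 114 112 113 114 112 111 114 113 109 113 116 109  96  93 139 136]]
```

```bash
python3 -m inch '[[[0,0,0.006,0,-0.011,0.114,0],[0,0,0.008,0,-0.011,0.114,0],[0,0,0.008,0,-0.011,0.114,0],[0,0,0.008,0,-0.011,0.114,0],[0,0,0.008,0,-0.011,0.114,0],[0,0,0.008,0,-0.011,0.114,0],[0,-0.001,0.008,0,-0.011,0.114,0],[0,-0.001,0.008,0,-0.011,0.114,0]]]'; python3 -m inch '[[[0,0,0.008,0,-0.011,0.114,0],[0,0,0.005,0,-0.011,0.114,0],[0,0,0,0,-0.01,0.1,0],[0,0,0,0,0,0.02,0],[0,0,0,0,0,0,0],[0,0,0,0,0,0,0],[0,0,0,0,0,0,0],[0,0,0,0,0,0,0]]]'
python3 - <<'E'
from h import *
c,p=snap('wrist','w4.png')
print(proj(p,[[.51,.095,.038],[.402,.086,.038],[.534,-.15,.038],[.42,-.163,.038]]))
cv2.imwrite('pics/v5.png',cv2.cvtColor(cv2.resize(c,(800,600),interpolation=2),cv2.COLOR_RGB2BGR))
E
```

```text
time: 13.32
tcp_pos: [0.5301, -0.03, 0.1453]
orientation: [[-0.124, 0.962, -0.244], [0.992, 0.117, -0.045], [-0.015, -0.248, -0.969]]
ft_force: [0.4, 0.3, -3.4]
width: 0.148
time: 13.98
tcp_pos: [0.5354, -0.0138, 0.1403]
orientation: [[-0.131, 0.808, -0.574], [0.991, 0.105, -0.077], [-0.002, -0.58, -0.815]]
ft_force: [-0.4, -0.3, -4.5]
width: 0.149
[[393.25774677 254.15875923]
 [383.79144679 129.95702075]
 [ 82.69712862 243.75167874]
 [104.15833783 115.36204851]]
```

View pics/v5.png

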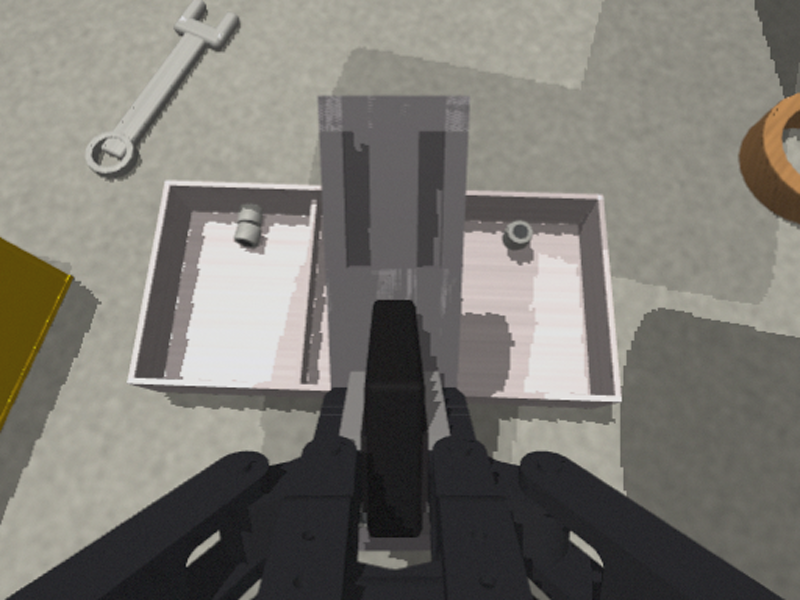

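```bash
python3 -m inch '[[[0,-0.001,0,0.002,-0.004,0.04,0],[0,0,0,0,0,0,0],[0,0,0,0,0,0,0],[0,0,0,0,0.011,-0.114,0],[0,0,0,0,0.011,-0.114,0],[0,0,0,0,0.011,-0.114,0],[0,0,0,0,0.011,-0.114,0],[0,0,0,0,0.011,-0.114,0]]]'; python3 -m inch '[[[0,0,0,-0.001,0.011,-0.114,0],[0,0,0,-0.001,0.011,-0.114,0],[0,0.001,0,-0.001,0.011,-0.114,0],[0,0.001,0,-0.001,0.011,-0.114,0],[0,0.001,0,-0.001,0.011,-0.114,0],[0,0.001,0,-0.001,0.011,-0.114,0],[0,0,0,0,0.006,-0.05,0],[0,0,0,0,0,0,0]]]';python3 -m inch '[[[0,0,0,0,0,0,0],[0,0,0,0,0,0,0],[0,0,0,0,0,0,0],[0,0,0,0,0,0,0],[0,0,0,0,0,0,0],[0,0,0,0,0,0,0],[0,0,0,0,0,0,0],[0,0,0,0,0,0,0]]]'
python3 - <<'E'
from h import *
for n in('top','scene','wrist'): snap(n,n[0]+'5.png')
print(bot.get_obs()['ft_force'])
E
```

```text
time: 14.7
tcp_pos: [0.5361, -0.0146, 0.1396]
orientation: [[-0.125, 0.99, -0.06], [0.992, 0.124, -0.028], [-0.02, -0.063, -0.998]]
ft_force: [0.3, -1.1, -3.3]
width: 0.15
time: 15.37
tcp_pos: [0.5308, -0.0133, 0.1414]
orientation: [[-0.102, 0.784, 0.612], [0.994, 0.106, 0.031], [-0.041, 0.612, -0.79]]
ft_force: [-1.1, -0.7, -3.9]
width: 0.151
time: 16.03
tcp_pos: [0.5326, -0.0139, 0.1439]
orientation: [[-0.103, 0.785, 0.611], [0.994, 0.108, 0.029], [-0.043, 0.61, -0.791]]
ft_force: [1.2, -0.5, -2.4]
width: 0.154
[ 0.48363751 -0.40777315 -2.52836878]
```

```bash
python3 -m inch '[[[0,-0.001,0.006,0,0,0.114,0],[0,-0.001,0.008,0,0,0.114,0],[0,-0.001,0.008,0,0,0.114,0],[0,-0.001,0.008,0,-0.001,0.114,0],[0,-0.001,0.008,0,-0.011,0.114,0],[0,-0.001,0.008,0,-0.011,0.114,0],[0,-0.002,0.008,0,-0.011,0.114,0],[0,-0.002,0.008,0,-0.011,0.114,0]]]'; python3 -m inch '[[[0,-0.002,0.008,0,-0.011,0.114,0],[0,-0.001,0.005,0,-0.011,0.114,0],[0,0,0,0,-0.011,0.114,0],[0,0,0,0,-0.005,0.05,0],[0,0,0,0,0,0,0],[0,0,0,0,0,0,0],[0,0,0,0,0,0,0],[0,0,0,0,0,0,0]]]'
python3 - <<'E'
from h import *
c,p=snap('wrist','w6.png')
cv2.imwrite('pics/v6.png',cv2.cvtColor(cv2.resize(c,(800,600),interpolation=2),cv2.COLOR_RGB2BGR))
E
```

```text
time: 16.85
tcp_pos: [0.5183, 0.0464, 0.1452]
orientation: [[-0.107, 0.968, -0.225], [0.994, 0.105, -0.021], [0.003, -0.226, -0.974]]
ft_force: [0.9, -0.1, -3.5]
width: 0.149
time: 17.52
tcp_pos: [0.5205, 0.0623, 0.1409]
orientation: [[-0.107, 0.798, -0.594], [0.994, 0.09, -0.058], [0.007, -0.596, -0.803]]
ft_force: [0.0, -0.1, -1.5]
width: 0.15
```

View pics/v6.png

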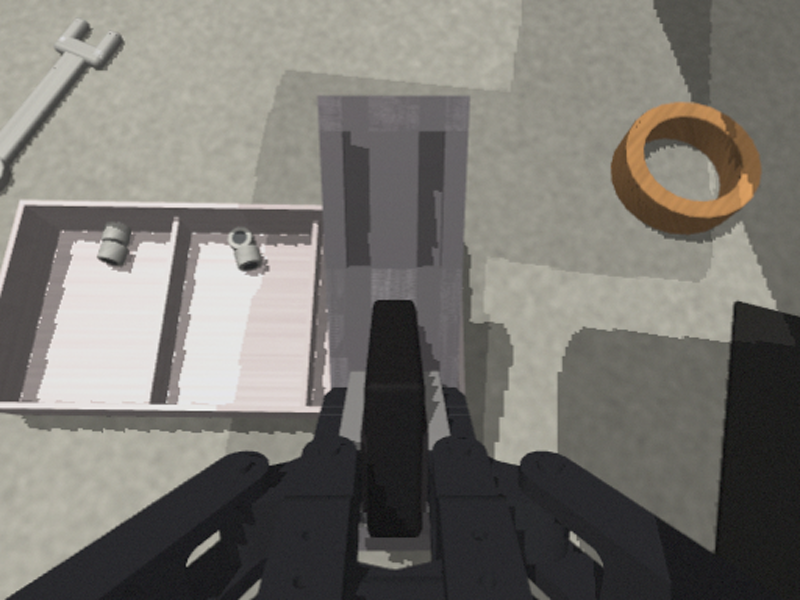

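```bash
python3 -m inch '[[[0,0.001,0.001,0,-0.002,0.02,0],[0,0,0,0,0,0,0],[0,0,0,0,0,0,0],[0,0,0,0,0.011,-0.114,0],[0,0,0,0,0.011,-0.114,0],[0,0,0,0,0.011,-0.114,0],[0,0,0,0,0.011,-0.114,0],[0,0,0,0,0.011,-0.114,0]]]'; python3 -m inch '[[[0,0,0,-0.001,0.011,-0.114,0],[0,0.001,0,-0.001,0.011,-0.114,0],[0,0.001,0,-0.001,0.011,-0.114,0],[0,0.001,0,-0.001,0.011,-0.114,0],[0,0.001,0,-0.001,0.011,-0.114,0],[0,0.001,0,-0.001,0.011,-0.114,0],[0,0,0,0,0.006,-0.05,0],[0,0,0,0,0,0,0]]]';python3 -m inch '[[[0,0,0,0,0,0,0],[0,0,0,0,0,0,0],[0,0,0,0,0,0,0],[0,0,0,0,0,0,0],[0,0,0,0,0,0,0],[0,0,0,0,0,0,0],[0,0,0,0,0,0,0],[0,0,0,0,0,0,0]]]'
python3 - <<'E'
from h import *
for n in('top','scene','wrist'): snap(n,n[0]+'7.png')
np.set_printoptions(linewidth=250)
# +y lane profile along rows, wrist view: lane column from v4: x ~ 429/800*512
for f in('w3','w5','w7'):
    g=cv2.imread(f'pics/{f}.png',0); print(f,g[60:190:3,272:278].mean(1).astype(int), g[60:190:3,266].astype(int))
E
```

```text
time: 18.23
tcp_pos: [0.5232, 0.0629, 0.1373]
orientation: [[-0.109, 0.991, -0.074], [0.994, 0.109, -0.008], [0.0, -0.074, -0.997]]
ft_force: [1.4, -0.0, -2.5]
width: 0.156
time: 18.9
tcp_pos: [0.52, 0.0633, 0.1359]
orientation: [[-0.106, 0.802, 0.588], [0.994, 0.09, 0.055], [-0.009, 0.59, -0.807]]
ft_force: [-0.4, 0.0, -3.3]
width: 0.151
time: 19.57
tcp_pos: [0.5224, 0.063, 0.1374]
orientation: [[-0.105, 0.805, 0.583], [0.994, 0.091, 0.054], [-0.009, 0.586, -0.81]]
ft_force: [-1.0, -0.5, -2.8]
width: 0.149
w3 [111 132 132 131 132 132 131 124  51  52  52  52  99 102  81 105  85  52  52  52  52  52  86 102  80 102  81  53  51  52  52  56 103  90  93 103  72  60  77  78  78  78  77  77] [115 141 133 131 133 131 134 133 134 114  79  78  79  79  76  77  78  81  78  79  78  78  79  81  81  82  81  76  73  72  73  77  85  83  89  85  72  73  78  78  78  78  81  78]
w5 [109 132 133 132 132 133 132 133  86  82  54  52  98 102  81 105  90  53  53  52  53  53  84 104  79  78  78  77  79  78  77  78  77  78  78  78  78  60  78  78  78  78  78  78] [110 147 134 135 137 134 134 134 132 133 133 135 133 125  79  79  78  77  76  81  78  78  83  81  80  77  80  80  80 114  77  78  80  78  78  79  78  73  79  78  78  81  77  77]
w7 [119 134 134 134 133 133 134 134  90  78  78  78  78  78  78  79  78  78  78  78  77  78  78  77  78  77  77  77  78  77  78  78  77  78  78  77  78  61  78  78  79  78  78  78] [130 173 164 159 149 147 149 133 136 134 136 136 135 136 105  77  80  77  79  79  78  80  79  79  80  78  78  78  77  79  77  79  78  78  78  77  79  72  78  79  79  78  77  79]
```

```bash
python3 -m inch '[[[0,0,0,0.002,-0.011,0.114,0],[0,0,0,0.002,-0.011,0.114,0],[0,0,0,0.001,-0.011,0.114,0],[0,0,0,0.001,-0.011,0.114,0],[0,0,0,0,-0.011,0.114,0],[0,0,0,0,-0.011,0.114,0],[0,0,0,0,-0.011,0.114,0],[0,0,0,0,-0.011,0.114,0]]]'; python3 -m inch '[[[0,0,0,0,-0.011,0.114,0],[0,0,0,0,-0.011,0.114,0],[0,0,0,0,-0.011,0.114,0],[0,0,0,0,0,0.02,0],[0,0,0,0,0,0,0],[0,0,0,0,0,0,0],[0,0,0,0,0,0,0],[0,0,0,0,0,0,0]]]'; python3 -m inch '[[[0,0,0,0,0,0,0],[0,0,0,0,0,0,0],[0,0,0,0,0,0,0],[0,0,0,0,0.011,-0.114,0],[0,0,0,0,0.011,-0.114,0],[0,0,0,0,0.011,-0.114,0],[0,0,0,0,0.011,-0.114,0],[0,0,0,0,0.011,-0.114,0]]]'; python3 -m inch '[[[0,0,0,-0.001,0.011,-0.114,0],[0,0.001,0,-0.001,0.011,-0.114,0],[0,0.001,0,-0.001,0.011,-0.114,0],[0,0.001,0,-0.001,0.011,-0.114,0],[0,0.001,0,-0.001,0.011,-0.114,0],[0,0.001,0,-0.001,0.011,-0.114,0],[0,0,0,0,0.006,-0.05,0],[0,0,0,0,0,0,0]]]';python3 -m inch '[[[0,0,0,0,0,0,0],[0,0,0,0,0,0,0],[0,0,0,0,0,0,0],[0,0,0,0,0,0,0],[0,0,0,0,0,0,0],[0,0,0,0,0,0,0],[0,0,0,0,0,0,0],[0,0,0,0,0,0,0]]]'
```

```text
time: 20.38
tcp_pos: [0.5174, 0.0633, 0.1436]
orientation: [[-0.109, 0.965, -0.24], [0.994, 0.106, -0.026], [0.0, -0.242, -0.97]]
ft_force: [0.0, -0.7, -3.6]
width: 0.152
time: 21.05
tcp_pos: [0.5226, 0.0635, 0.1382]
orientation: [[-0.108, 0.804, -0.585], [0.994, 0.091, -0.058], [0.007, -0.588, -0.809]]
ft_force: [-0.0, -0.4, -1.9]
width: 0.148
time: 21.72
tcp_pos: [0.524, 0.0634, 0.1362]
orientation: [[-0.11, 0.993, -0.037], [0.994, 0.11, -0.005], [-0.001, -0.038, -0.999]]
ft_force: [0.2, -0.1, -2.3]
width: 0.148
time: 22.38
tcp_pos: [0.5202, 0.064, 0.1359]
orientation: [[-0.106, 0.786, 0.609], [0.994, 0.09, 0.056], [-0.011, 0.612, -0.791]]
ft_force: [-1.1, -0.2, -3.6]
width: 0.151
time: 23.05
tcp_pos: [0.5224, 0.0638, 0.1379]
orientation: [[-0.106, 0.789, 0.606], [0.994, 0.091, 0.055], [-0.012, 0.608, -0.794]]
ft_force: [-0.1, -0.3, -2.7]
width: 0.151
```

```bash
python3 -m inch '[[[0,0.001,-0.007,0.001,-0.011,0.114,0],[0,0.001,-0.008,0.001,-0.011,0.114,0],[0,0,-0.008,0.001,-0.011,0.114,0],[0,0,-0.008,0.001,-0.011,0.114,0],[0,0,-0.008,0,-0.011,0.114,0],[0,0,-0.008,0,-0.011,0.114,0],[0,0,-0.008,0,-0.011,0.114,0],[0,0,-0.008,0,-0.011,0.114,0]]]'; python3 -m inch '[[[0,0,-0.008,0,-0.011,0.114,0],[0,0,-0.007,0,-0.011,0.114,0],[0,0,0,0,-0.011,0.114,0],[0,0,0,0,0,0.02,0],[0,0,0,0,0,0,0],[0,0,0,0,0,0,0],[0,0,0,0,0,0,0],[0,0,0,0,0,0,0]]]'
python3 - <<'E'
from h import *
c,p=snap('wrist','w8.png')
cv2.imwrite('pics/v7.png',cv2.cvtColor(cv2.resize(c,(800,600),interpolation=2),cv2.COLOR_RGB2BGR))
E
```

```text
time: 23.72
tcp_pos: [0.5203, 0.0053, 0.1421]
orientation: [[-0.113, 0.972, -0.205], [0.994, 0.11, -0.023], [-0.0, -0.207, -0.978]]
ft_force: [-0.3, -0.2, -3.7]
width: 0.151
time: 24.38
tcp_pos: [0.5262, -0.0123, 0.137]
orientation: [[-0.111, 0.824, -0.556], [0.994, 0.097, -0.055], [0.008, -0.558, -0.83]]
ft_force: [-0.1, 0.1, -2.6]
width: 0.148
```

View pics/v7.png

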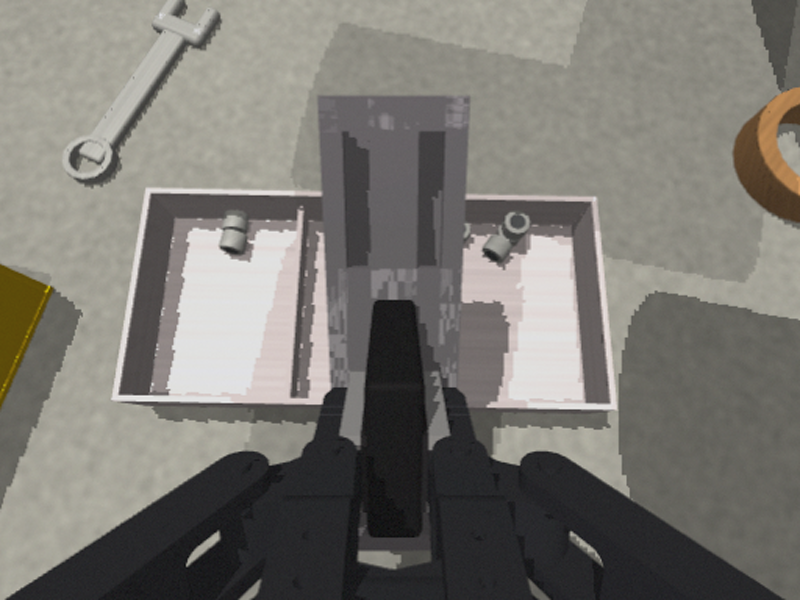

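```bash
python3 -m inch '[[[0,0,0,0.003,-0.006,0.07,0],[0,0,0,0,0,0,0],[0,0,0,0,0,0,0],[0,0,0,0,0.011,-0.114,0],[0,0,0,0,0.011,-0.114,0],[0,0,0,0,0.011,-0.114,0],[0,0,0,0,0.011,-0.114,0],[0,0,0,0,0.011,-0.114,0]]]'; python3 -m inch '[[[0,0,0,-0.001,0.011,-0.114,0],[0,0.001,0,-0.001,0.011,-0.114,0],[0,0.001,0,-0.001,0.011,-0.114,0],[0,0.001,0,-0.001,0.011,-0.114,0],[0,0.001,0,-0.001,0.011,-0.114,0],[0,0.001,0,-0.001,0.011,-0.114,0],[0,0,0,0,0.006,-0.06,0],[0,0,0,0,0,0,0]]]';python3 -m inch '[[[0,0,0,0,0,0,0],[0,0,0,0,0,0,0],[0,0,0,0,0,0,0],[0,0,0,0,0,0,0],[0,0,0,0,0,0,0],[0,0,0,0,0,0,0],[0,0,0,0,0,0,0],[0,0,0,0,0,0,0]]]'; python3 -m inch '[[[0,0.001,-0.007,0.001,-0.011,0.114,0],[0,0.001,-0.008,0.001,-0.011,0.114,0],[0,0,-0.008,0.001,-0.011,0.114,0],[0,0,-0.008,0.001,-0.011,0.114,0],[0,0,-0.008,0,-0.011,0.114,0],[0,0,-0.008,0,-0.011,0.114,0],[0,0,-0.008,0,-0.011,0.114,0],[0,0,-0.008,0,-0.011,0.114,0]]]'; python3 -m inch '[[[0,0.001,-0.008,0,-0.011,0.114,0],[0,0.001,-0.007,0,-0.011,0.114,0],[0,0,0,0,-0.011,0.114,0],[0,0,0,0,-0.006,0.07,0],[0,0,0,0,0,0,0],[0,0,0,0,0,0,0],[0,0,0,0,0,0,0],[0,0,0,0,0,0,0]]]'
python3 - <<'E'
from h import *
c,p=snap('wrist','w9.png')
a=cv2.imread('pics/w8.png')[:,:,::-1]
s=cv2.imread('pics/w9.png')[:,:,::-1]
# tray bay regions, both views
A=cv2.resize(a[110:190,290:400],(413,300),interpolation=2)
C=cv2.resize(s[90:260,200:480],(800,486),interpolation=2)
import pickle;pickle.dump(p,open('w9.pkl','wb'))
for q,P in (('bay2',[.467,-.030,.004]),('bay3',[.460,.052,.004])): print(q,proj(p,[P]))
E
```

```text
time: 25.1
tcp_pos: [0.5279, -0.0119, 0.1381]
orientation: [[-0.116, 0.991, -0.062], [0.993, 0.116, -0.009], [-0.001, -0.063, -0.998]]
ft_force: [-0.0, -0.5, -2.4]
width: 0.153
time: 25.77
tcp_pos: [0.5238, -0.0097, 0.143]
orientation: [[-0.109, 0.77, 0.629], [0.994, 0.101, 0.048], [-0.026, 0.63, -0.776]]
ft_force: [-0.8, 0.5, -3.9]
width: 0.149
time: 26.43
tcp_pos: [0.5255, -0.0101, 0.1464]
orientation: [[-0.109, 0.77, 0.628], [0.994, 0.104, 0.046], [-0.03, 0.629, -0.777]]
ft_force: [0.6, 0.6, -3.3]
width: 0.151
time: 27.1
tcp_pos: [0.5231, -0.0693, 0.1504]
orientation: [[-0.128, 0.972, -0.196], [0.992, 0.124, -0.035], [-0.009, -0.198, -0.98]]
ft_force: [0.1, -0.0, -2.9]
width: 0.149
time: 27.77
tcp_pos: [0.5315, -0.0867, 0.1453]
orientation: [[-0.13, 0.8, -0.586], [0.991, 0.108, -0.073], [0.006, -0.591, -0.807]]
ft_force: [0.3, -0.1, -2.9]
width: 0.154
bay2 [[319.55690777 211.76512423]]
bay3 [[407.25380656 215.80861837]]
```

```bash
python3 -c "
import cv2
s=cv2.imread('pics/w9.png');cv2.imwrite('pics/v8.png',cv2.resize(s[90:280,180:433],(800,600),interpolation=2))"
```

```text
(no output)
```

View pics/v8.png

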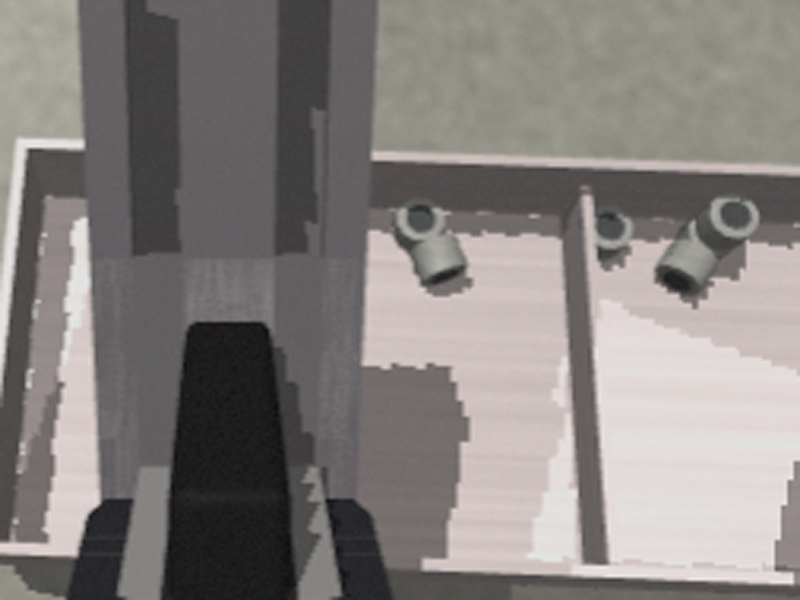

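```bash
python3 -m inch '[[[0,0.001,-0.003,0.003,-0.007,0.07,0],[0,0.001,-0.002,0,0,0.01,0],[0,0,0,0,0,0,0],[0,0,0,0,0,0,0],[0,0,0,0,0,0,0],[0,0,0,0,0,0,0],[0,0,0,0,0,0,0],[0,0,0,0,0,0,0]]]'; python3 -m inch '[[[0,0,0,0,0.011,-0.114,0],[0,0,0,0,0.011,-0.114,0],[0,0,0,0,0.011,-0.114,0],[0,0,0,0,0.011,-0.114,0],[0,0,0,0,0.011,-0.114,0],[0,0,0,-0.001,0.011,-0.114,0],[0,0.001,0,-0.001,0.011,-0.114,0],[0,0.001,0,-0.001,0.011,-0.114,0]]]'; python3 -m inch '[[[0,0.001,0,-0.001,0.011,-0.114,0],[0,0.001,0,-0.001,0.011,-0.114,0],[0,0.001,0,-0.001,0.011,-0.114,0],[0,0,0,0,0.008,-0.08,0],[0,0,0,0,0,0,0],[0,0,0,0,0,0,0],[0,0,0,0,0,0,0],[0,0,0,0,0,0,0]]]';python3 -m inch '[[[0,0,0,0,0,0,0],[0,0,0,0,0,0,0],[0,0,0,0,0,0,0],[0,0,0,0,0,0,0],[0,0,0,0,0,0,0],[0,0,0,0,0,0,0],[0,0,0,0,0,0,0],[0,0,0,0,0,0,0]]]'
python3 - <<'E'
from h import *
snap('scene','s10.png');snap('wrist','w10.png')
a=cv2.imread('pics/s3.png',0).astype(int);b=cv2.imread('pics/s10.png',0).astype(int)
np.set_printoptions(linewidth=220)
y,x=slice(132,154),slice(266,304)
print(b[y,x][::1,::1]);d=np.abs(a-b)[y,x]>40;print('\n'.join(''.join('#' if v else '.' for v in r) for r in d))
E
```

```text
time: 28.48
tcp_pos: [0.5327, -0.0918, 0.1546]
orientation: [[-0.129, 0.762, -0.635], [0.992, 0.103, -0.078], [0.005, -0.64, -0.769]]
ft_force: [-0.1, 0.1, -2.0]
width: 0.149
time: 29.15
tcp_pos: [0.5364, -0.091, 0.1466]
orientation: [[-0.127, 0.96, 0.249], [0.992, 0.13, 0.005], [-0.028, 0.248, -0.968]]
ft_force: [0.8, -0.3, -2.4]
width: 0.151
time: 29.82
tcp_pos: [0.5314, -0.0886, 0.145]
orientation: [[-0.111, 0.781, 0.615], [0.993, 0.112, 0.037], [-0.041, 0.615, -0.788]]
ft_force: [0.7, 0.2, -2.0]
width: 0.15
time: 30.48
tcp_pos: [0.5351, -0.0893, 0.1465]
orientation: [[-0.113, 0.782, 0.613], [0.993, 0.115, 0.037], [-0.042, 0.613, -0.789]]
ft_force: [-0.2, 0.1, -2.5]
width: 0.153
[[255 177  94  66  57  56  58  59  58  59  59  58  60 145 109 104 105 105 106 106 103 142 139 138 203 229 229 246 246 235 235 221 236 233 225 226 227 228]
 [250 127 113  93  70  61  55  58  57  59  59  57  68 121 111 110 108 109 111 109 108 106 106 105 108 100 101  99 103 154 153 156 251 248 225 227 229 229]
 [224 125 111 113 104  85  66  55  59  57  58  62  92 115 109 110 111 112 109 112 110 111 110 111 1
[... 3159 characters left out ...]
.....................................
......................................
......................................
......................................
......................................
..........................#...........
......................................
......................................
......................................
....###...............................
.........#............................
......................................
......................................
......................................
.............................#........
.......#..............................
.......#.#............................
.......###............................
```

```bash
python3 -m inch '[[[0,0,-0.001,0,-0.011,0.114,0],[0,0,-0.001,0,-0.011,0.114,0],[0,0,-0.001,0,0,0.114,0],[0,0,0,0,0.02,0.114,0],[0,0,0,0,0.02,0.114,0],[0,0,0,0,0.02,0.114,0],[0,0,0,0,0.02,0.114,0],[0,0,0,0,0.02,0.114,0]]]'; python3 -m inch '[[[0,0,0,0,0.02,0.114,0],[0,0,0,0,0.02,0.114,0],[0,0,0,0,0,0.114,0],[0,0,0,0,0,0.114,0],[0,0,0,0,0,0,0],[0,0,0,0,0,0,0],[0,0,0,0,0,0,0],[0,0,0,0,0,0,0]]]'
```

```text
time: 31.25
tcp_pos: [0.5295, -0.09, 0.1481]
orientation: [[-0.09, 0.967, -0.237], [0.986, 0.12, 0.115], [0.139, -0.223, -0.965]]
ft_force: [0.9, -0.5, -3.0]
width: 0.147
time: 31.92
tcp_pos: [0.5349, -0.0913, 0.141]
orientation: [[-0.002, 0.759, -0.651], [0.979, 0.135, 0.154], [0.205, -0.637, -0.743]]
ft_force: [0.3, 0.8, -2.5]
width: 0.15
```

```bash
python3 -m inch '[[[0,0,0,0.002,0,0,0],[0,0,0,0,0,0,0],[0,0,0,0,0.02,-0.112,0],[0,0,0,0,0.02,-0.112,0],[0,0,0,0,0.02,-0.112,0],[0,0,0,0,0.02,-0.112,0],[0,0,0,0,0.02,-0.112,0],[0,0,0,0,0.02,-0.112,0]]]'; python3 -m inch '[[[0,0.001,0,0,0.015,-0.112,0],[0,0.001,0,-0.001,0.01,-0.114,0],[0,0.001,0,-0.001,0.01,-0.114,0],[0,0.001,0,-0.001,0.01,-0.114,0],[0,0.001,0,-0.001,0.01,-0.114,0],[0,0,0,0,0.008,-0.08,0],[0,0,0,0,0,0,0],[0,0,0,0,0,0,0]]]';python3 -m inch '[[[0,0,0,0,0,0,0],[0,0,0,0,0,0,0],[0,0,0,0,0,0,0],[0,0,0,0,0,0,0],[0,0,0,0,0,0,0],[0,0,0,0,0,0,0],[0,0,0,0,0,0,0],[0,0,0,0,0,0,0]]]'
python3 - <<'E'
from h import *
print(bot.get_obs()['orientation'])
snap('scene','s11.png');snap('wrist','w11.png')
a=cv2.imread('pics/s3.png',0).astype(int);b=cv2.imread('pics/s11.png',0).astype(int)
y,x=slice(126,154),slice(262,304)
d=np.abs(a-b)[y,x]>40;print('\n'.join(''.join('#' if v else '.' for v in r) for r in d))
E
```

```text
time: 32.58
tcp_pos: [0.5355, -0.0906, 0.1499]
orientation: [[-0.181, 0.983, -0.011], [0.95, 0.178, 0.257], [0.255, 0.036, -0.966]]
ft_force: [1.0, 0.1, -1.7]
width: 0.153
time: 33.25
tcp_pos: [0.5312, -0.0877, 0.1617]
orientation: [[-0.319, 0.719, 0.617], [0.941, 0.165, 0.295], [0.111, 0.675, -0.729]]
ft_force: [0.8, -0.1, -2.5]
width: 0.147
time: 33.92
tcp_pos: [0.5342, -0.0887, 0.1648]
orientation: [[-0.321, 0.721, 0.614], [0.941, 0.169, 0.293], [0.107, 0.672, -0.733]]
ft_force: [0.4, 0.1, -3.6]
width: 0.154
[[-0.32090947  0.72096227  0.61419095]
 [ 0.94103995  0.16941682  0.29281692]
 [ 0.10705567  0.67194594 -0.73282176]]
#####........#.##.........................
######.......#####........................
.#######......####........................
.#######......###.........................
...######......#..........................
....######................................
.....#######...#..........................
.......#####.###..........................
....#...########..........................
...##.....####............................
...........##.............................
...................................#......
...................................#......
...................................#......
...................................#......
..................................##......
...................................#......
...##.......................#####.##......
#..##........................##.###.......
........###.............####......#.......
.....................######.......#.......
....................#######......##.......
............................####.##.......
.................................#........
..................................#.......
............#.....................###.....
............#.....................#####...
..............######.....###......######..
```

Run:
```python
import cv2,numpy as np
np.set_printoptions(linewidth=220)
a=cv2.imread('pics/s3.png',0);b=cv2.imread('pics/s11.png',0)
y,x=slice(138,152),slice(276,302)
print(b[y,x])
```

```text
[[116 116 117 116 113 143 122 127 112 110 110 112 110 109 110 112 112 110 114 112 109 121 130 192 190 193]
 [197 135 127 128 121 184 165 167 116 117 116 117 112 112 124 124 108 111 112 110 110 131 148 201 197 195]
 [254 193 190 191 191 189 218 218 193 130 125 124 121 121 147 149 112 113 114 115 116 142 144 196 199 199]
 [247 249 249 250 250 249 249 249 252 189 190 189 187 189 190 191 125 194 129 132 136 161 145 200 196 202]
 [245 244 245 245 245 245 245 245 246 249 250 250 251 254 247 247 133 253 136 155 159 134 156 202 198 203]
 [244 244 244 244 244 249 249 244 244 246 246 246 249 251 141 103 142 119 142 184 179 112 179 204 201 200]
 [246 245 245 245 244 254 254 246 246 250 237 239 242 216 102 110 110  65 121 111 171 116 182 201 199 197]
 [243 240 244 246 244 248 249 237 239 243 129 127 130 115  89 102  90  62 110 122 168 129 203 200 197 197]
 [170 169 205 227 216 240 245 129 126 128 131 135 140 115  90  98  84  84  90 121 163 150 200 196 196 198]
 [109 110 103 118 118 121 137 122 123 127 128 133 133 136 122 122 113 141 116 142 133 164 198 198 198 195]
 [114 114 111 111 111 112 114 111 112 111 110 117 116 119 120 125 125 156 152 180 107 182 199 200 197 199]
 [113 114 113 113 109 115 114 114 113 112 110 112 112 112 114 112 112 113 109 175  86 207 215 212 209 210]
 [114 114 112 114 110 112 115 114 111 112 111 110 113 113 112 113 113 115 118 171  88 188 220 237 234 231]
 [142 139 140 133 132 126 117 115 111 111 111 111 110 109 112 110 111 113 141 161  93  82 127 223 221 235]]
```

Run:
```python
import cv2,numpy as np
np.set_printoptions(linewidth=230)
for f in('w5','w7','w10','w11'):
    g=cv2.imread(f'pics/{f}.png',0)
    print(f,'R',g[76:172:3,264:284:3].T.tolist()[2:5]);print('  L',g[76:172:3,222:236:4].T.tolist())
```

```text
w5 R [[133, 133, 133, 57, 53, 56, 60, 102, 97, 88, 104, 67, 51, 53, 52, 52, 52, 103, 101, 78, 77, 78, 77, 77, 80, 78, 80, 78, 78, 77, 80, 74], [134, 134, 134, 87, 52, 56, 54, 105, 103, 96, 105, 54, 54, 52, 53, 54, 51, 105, 106, 77, 78, 78, 77, 77, 78, 79, 76, 76, 78, 79, 79, 77], [132, 134, 133, 89, 56, 54, 55, 102, 98, 93, 104, 59, 53, 55, 53, 54, 53, 103, 101, 78, 77, 79, 78, 79, 78, 77, 79, 78, 77, 78, 78, 77]]
  L [[135, 134, 134, 79, 79, 80, 79, 79, 79, 78, 79, 79, 78, 77, 77, 78, 78, 77, 79, 78, 78, 78, 78, 74, 76, 74, 72, 72, 72, 67, 70, 66], [134, 134, 135, 78, 80, 79, 80, 79, 79, 78, 79, 77, 80, 79, 80, 80, 79, 78, 78, 79, 79, 78, 77, 77, 79, 79, 79, 79, 79, 78, 77, 77], [133, 134, 135, 78, 78, 77, 78, 78, 78, 80, 79, 77, 78, 79, 80, 80, 77, 80, 79, 78, 79, 79, 78, 79, 77, 78, 78, 79, 79, 78, 78, 76], [151, 148, 149, 103, 79, 78, 78, 79, 78, 81, 79, 79, 78, 79, 79, 81, 78, 79, 79, 78, 78, 77, 79, 79, 78, 78, 80, 78, 78, 78, 79, 77]]
w7 R [[135, 135, 134, 76, 77, 79, 79, 78, 80, 80, 79, 79, 80, 78, 78, 80, 78, 79, 76, 78, 78, 78, 78, 78, 80, 79, 77, 77, 78, 79, 78, 76], [134,
[... 1969 characters left out ...]
75, 77, 76, 78, 76, 76, 76, 75, 75, 76, 75], [78, 78, 77, 77, 77, 86, 77, 77, 74, 75, 77, 77, 77, 76, 78, 77, 78, 77, 75, 75, 76, 76, 76, 77, 74, 76, 76, 76, 76, 75, 77, 74]]
  L [[77, 78, 75, 76, 76, 77, 76, 78, 78, 75, 76, 76, 75, 76, 77, 77, 75, 76, 77, 75, 75, 77, 78, 75, 74, 72, 71, 71, 71, 69, 67, 69], [77, 76, 76, 78, 79, 76, 75, 76, 74, 75, 76, 78, 77, 76, 77, 76, 77, 75, 75, 77, 75, 76, 75, 76, 76, 76, 76, 75, 75, 76, 76, 71], [77, 78, 75, 77, 76, 77, 77, 76, 78, 76, 76, 75, 76, 76, 78, 77, 137, 76, 76, 73, 76, 76, 75, 76, 75, 75, 75, 76, 77, 76, 76, 74], [80, 78, 77, 78, 77, 77, 76, 75, 75, 76, 78, 76, 77, 76, 76, 76, 76, 77, 75, 75, 75, 75, 76, 75, 74, 77, 77, 74, 77, 74, 76, 73]]
```

Run:
```python
from h import *
snap('top','t11.png')
pt=bot.camera_params('top');ps=bot.camera_params('scene')
for cam,ref,fs,p in(('top','a_raw',['t1','t3','t5','t7','t11'],pt),('scene','b_raw',['s1','s3','s5','s7','s11'],ps)):
    a=cv2.cvtColor(cv2.imread(f'pics/{ref}.png'),cv2.COLOR_BGR2LAB).astype(int)
    for f in fs:
        g=cv2.imread(f'pics/{f}.png',0)
        # small dark blobs: black-hat
        bh=cv2.morphologyEx(g,cv2.MORPH_BLACKHAT,cv2.getStructuringElement(2,(13,13)))
        g0=cv2.imread(f'pics/{ref}.png',0);bh0=cv2.morphologyEx(g0,cv2.MORPH_BLACKHAT,cv2.getStructuringElement(2,(13,13)))
        m=((bh>25)&(cv2.dilate(bh0,np.ones((5,5)))<20)).astype(np.uint8)
        n,l,st,c=cv2.connectedComponentsWithStats(m)
        P=onz(p,c,.01)
        print(f,[(c[i].round(0).astype(int).tolist(),int(st[i,4]),P[i,:2].round(3).tolist()) for i in range(1,n) if 8<=st[i,4]<=60 and .25<P[i,0]<.95 and -.5<P[i,1]<.75])
```

```text
t1 [([274, 153], 9, [0.627, 0.142]), ([297, 204], 30, [0.461, 0.066]), ([288, 215], 56, [0.424, 0.093]), ([298, 219], 8, [0.414, 0.063]), ([311, 240], 25, [0.348, 0.02]), ([321, 241], 14, [0.344, -0.012]), ([340, 263], 29, [0.276, -0.072]), ([370, 261], 11, [0.284, -0.166]), ([377, 266], 9, [0.27, -0.19])]
t3 [([354, 146], 39, [0.656, -0.118]), ([346, 160], 25, [0.608, -0.093]), ([350, 157], 32, [0.618, -0.107]), ([358, 156], 39, [0.623, -0.132]), ([318, 181], 33, [0.537, -0.002]), ([374, 183], 49, [0.535, -0.184]), ([344, 189], 11, [0.514, -0.085]), ([377, 197], 17, [0.49, -0.191]), ([356, 205], 37, [0.463, -0.124]), ([304, 217], 19, [0.42, 0.042]), ([390, 242], 27, [0.346, -0.233])]
t5 [([321, 148], 21, [0.648, -0.012]), ([298, 149], 14, [0.641, 0.063]), ([324, 157], 35, [0.616, -0.02]), ([332, 157], 29, [0.618, -0.046]), ([318, 173], 10, [0.563, -0.002]), ([323, 177], 9, [0.55, -0.019]), ([294, 183], 33, [0.531, 0.077]), ([354, 190], 34, [0.51, -0.118]), ([348, 198], 27, [0.485, -0.097]), ([326, 204], 32, [0.463, -0.027]), ([304, 217], 18, [0.419, 0.043]), ([331, 217], 11, [0.421,
[... 1851 characters left out ...]
]), ([280, 208], 9, [0.393, 0.231])]
s7 [([283, 93], 54, [0.549, -0.486]), ([301, 104], 21, [0.458, -0.419]), ([347, 117], 27, [0.267, -0.382]), ([278, 122], 26, [0.516, -0.253]), ([238, 128], 45, [0.644, -0.162]), ([341, 144], 17, [0.266, -0.176]), ([339, 148], 9, [0.269, -0.152]), ([267, 155], 13, [0.499, -0.026]), ([287, 158], 10, [0.429, -0.035]), ([247, 191], 57, [0.508, 0.183])]
s11 [([343, 116], 15, [0.284, -0.378]), ([325, 134], 29, [0.33, -0.226]), ([340, 138], 22, [0.273, -0.213]), ([246, 143], 9, [0.587, -0.074]), ([341, 145], 33, [0.265, -0.17]), ([287, 158], 10, [0.429, -0.035]), ([290, 198], 10, [0.375, 0.176]), ([301, 231], 9, [0.313, 0.306]), ([283, 238], 17, [0.354, 0.351])]
```

```bash
python3 -m inch '[[[0,0,0.006,-0.001,-0.01,0.114,0],[0,0,0.008,-0.001,-0.01,0.114,0],[0,0,0.008,-0.002,-0.01,0.114,0],[0,0,0.008,-0.002,-0.01,0.114,0],[0,0,0.008,-0.002,-0.015,0.114,0],[0,0,0.008,-0.002,-0.02,0.112,0],[0,0,0.008,-0.001,-0.02,0.112,0],[0,0,0.008,-0.001,-0.02,0.112,0]]]'; python3 -m inch '[[[0,0,0.005,0,-0.02,0.112,0],[0,0,0.003,0,-0.02,0.112,0],[0,0,0,0,-0.02,0.112,0],[0,0,0,0,-0.01,0.08,0],[0,0,0,0,0,0,0],[0,0,0,0,0,0,0],[0,0,0,0,0,0,0],[0,0,0,0,0,0,0]]]'
cat >> h.py <<'E'
def ortho(im,p,xr,yr,z=.008,step=.003):
    xs=np.arange(xr[1],xr[0],-step);ys=np.arange(yr[1],yr[0],-step)
    X,Y=np.meshgrid(xs,ys,indexing='ij')
    uv=proj(p,np.c_[X.ravel(),Y.ravel(),np.full(X.size,z)]).astype(np.float32)
    g=cv2.GaussianBlur(im,(3,3),0)
    return cv2.remap(g,uv[:,0].reshape(X.shape),uv[:,1].reshape(X.shape),1)
def asc(g): print('\n'.join(''.join('@%#*+=-. '[min(8,int(v)//28)] for v in r) for r in g))
E
python3 - <<'E'
from h import *
import pickle
c,p=snap('wrist','w12.png');pickle.dump(p,open('w12.pkl','wb'))
asc(ortho(cv2.cvtColor(c,cv2.COLOR_RGB2GRAY),p,(.39,.55),(-.17,.105)))
E
```

```text
time: 34.73
tcp_pos: [0.5294, -0.025, 0.1545]
orientation: [[-0.142, 0.961, -0.237], [0.967, 0.186, 0.173], [0.211, -0.205, -0.956]]
ft_force: [1.0, -0.2, -3.5]
width: 0.154
time: 35.4
tcp_pos: [0.534, -0.0136, 0.1501]
orientation: [[-0.061, 0.782, -0.62], [0.981, 0.16, 0.106], [0.182, -0.602, -0.777]]
ft_force: [0.6, -0.1, -2.1]
width: 0.149
%%%%%%%%%%%%%%%%%%%%%%%%%%%%%%%%%%%@%@%%%%%%%%%%%#+===#%%%%%%#+=================---------==-
%%%%%%%%%%%%%%%%%%%%%%%%%%%%%%%%%%%@%%%%%%%%%%%%*======*###+====================---------==-
%%%%%%#%%%%%%%%%%%%%%%%%%%@@%%%%%%%%%%%%%%%%%%%%+================================-==-----==-
%%%%%%*****#%%%%%%%%%%%%%%@%%%%%%%%%%#%%%%%%%%%#=========================+++=+***+=-========
%%%%%********%%%%%%%%%%##%%%%%%%%%%%%#+%%%%%%%*=============+===+****##*#*###******===-=====
%##*********=#%%%%%%%%%**%%%%%%%%%%%%#+++#%%%%+===+++++********########***#*##********=====-
************==*%%%%%%#++*%%%%%%%%%%%@#++++%%%%*******####**##**##*###############*****+==---
***********+-==#%%%%*+++*%%%%@%%%%%%@#+++*%%%%#####**###***#############***++==--.   ..-- --
***********
[... 3566 characters left out ...]
##****##*#########+=################*****#**#####
=-*****+-=-=++++***********##*************###******##########+=####################*#*######
=-*******++*****==*********##*************###*****###########*+##################*****++=---
=-*************++#*****#***##*************###*****#####################*****++=--..........-
=-+****#****###++#*********##*************###*****###########****+++==----.-----.------=-=--
=-+***#########*+**********##*************###**********++==------------=========-=========--
=-+**###########***********##*************###*****---------=================-==--======-===-
=-+**#############*********##**************##*****==========================-====-=====-====
```

Run:
```python
from h import *
k=cv2.getStructuringElement(2,(9,9))
def feat(g): 
    g=cv2.GaussianBlur(g,(3,3),0)
    return cv2.morphologyEx(g,cv2.MORPH_BLACKHAT,k)
for cam,ref,fs in(('top','a_raw',['t3','t5','t7','t11']),('scene','b_raw',['s3','s5','s7','s11','s10'])):
    p=bot.camera_params(cam)
    F=np.sort(np.stack([feat(cv2.imread(f'pics/{f}.png',0)) for f in fs]),0)[1]  # present in all but one
    F0=cv2.dilate(feat(cv2.imread(f'pics/{ref}.png',0)),np.ones((5,5)))
    m=((F>12)&(F.astype(int)-F0>8)).astype(np.uint8)
    n,l,st,c=cv2.connectedComponentsWithStats(m);P=onz(p,c,.008)
    print(cam);[print('  ',c[i].round(0),st[i,2:5],P[i,:2].round(3),int(F[l==i].max())) for i in range(1,n) if 4<=st[i,4]<=80 and P[i,0]>-.3 and P[i,0]<1.1]
```

```text
top
   [304. 217.] [ 5  6 18] [0.42  0.042] 42
   [443. 266.] [2 7 9] [ 0.274 -0.397] 18
   [446. 281.] [ 3 11 16] [ 0.227 -0.406] 19
   [448. 291.] [2 4 5] [ 0.197 -0.412] 15
   [472. 302.] [ 4 10 27] [ 0.164 -0.484] 49
   [452. 304.] [2 6 9] [ 0.155 -0.421] 20
scene
   [279.  96.] [3 3 6] [ 0.56  -0.464] 18
   [286.  96.] [2 3 6] [ 0.531 -0.472] 43
   [269. 109.] [ 6  7 19] [ 0.574 -0.344] 27
   [262. 112.] [4 4 4] [ 0.59  -0.307] 25
   [259. 114.] [4 3 5] [ 0.598 -0.29 ] 26
   [267. 119.] [ 8  9 20] [ 0.562 -0.267] 19
   [345. 116.] [29  4 78] [ 0.276 -0.383] 77
   [264. 124.] [3 2 4] [ 0.561 -0.222] 19
   [292. 145.] [ 5  3 12] [ 0.431 -0.119] 87
   [247. 148.] [3 2 4] [ 0.575 -0.048] 15
   [240. 152.] [2 2 4] [ 0.595 -0.021] 15
   [289. 158.] [ 6  4 17] [ 0.425 -0.037] 69
   [254. 159.] [2 3 6] [0.534 0.006] 54
   [285. 170.] [4 2 7] [0.42  0.037] 39
   [450. 182.] [2 4 6] [-0.112 -0.072] 90
   [441. 193.] [3 3 8] [-0.083 -0.001] 30
   [446. 197.] [3 3 6] [-0.098  0.015] 45
   [442. 207.] [ 8  7 20] [-0.083  0.07 ] 50
   [450. 214.] [3 2 4] [-0.107  0.094] 169
```

```bash
python3 -m inch '[[[0,0,0,0,-0.12,-0.02,0],[0,0,0,0,-0.12,-0.02,0],[0,0,0,0.02,0.12,0.02,0],[0,0,0,-0.02,0.12,0.02,0],[0,0,0,0.02,0,0,0],[0,0,0,-0.02,-0.06,-0.01,0],[0,0,0,0,-0.06,-0.01,0],[0,0,0,0,0,0,0]]]'; python3 -m inch '[[[0,0,0,0,0.012,-0.114,0],[0,0,0,0,0.012,-0.114,0],[0,0,0,0,0.012,-0.114,0],[0,0,0,0,0.012,-0.114,0],[0,0,0,0,0.012,-0.114,0],[0,0,0,0,0.012,-0.114,0],[0,0.001,0,-0.001,0.012,-0.114,0],[0,0.001,0,-0.001,0.012,-0.114,0]]]'; python3 -m inch '[[[0,0.001,0,0,0.012,-0.114,0],[0,0.001,0,0,0.012,-0.114,0],[0,0.001,0,0,0.012,-0.114,0],[0,0,0,0.02,0.008,-0.08,0],[0,0,0,-0.02,0,0,0],[0,0,0,0.02,0,0,0],[0,0,0,-0.02,0,0,0],[0,0,0,0,0,0,0]]]'
python3 - <<'E'
from h import *
print(bot.get_obs()['orientation'])
snap('scene','s13.png');c,p=snap('wrist','w13.png')
g=cv2.imread('pics/w13.png',0)
np.set_printoptions(linewidth=230)
print(g[76:172:3,272:278].mean(1).astype(int),g[76:172:3,224:232].mean(1).astype(int))
E
```

```text
time: 36.12
tcp_pos: [0.5324, -0.0159, 0.1612]
orientation: [[-0.056, 0.812, -0.581], [0.997, 0.075, 0.009], [0.051, -0.579, -0.814]]
ft_force: [0.6, 0.5, -2.5]
width: 0.152
time: 36.78
tcp_pos: [0.5339, -0.0161, 0.1615]
orientation: [[-0.132, 0.937, 0.324], [0.989, 0.101, 0.109], [0.069, 0.335, -0.94]]
ft_force: [0.9, -0.1, -4.2]
width: 0.153
time: 37.45
tcp_pos: [0.5224, -0.0137, 0.1656]
orientation: [[-0.162, 0.72, 0.675], [0.986, 0.088, 0.144], [0.044, 0.689, -0.724]]
ft_force: [-3.2, 0.5, -4.6]
width: 0.15
[[-0.16226493  0.71976605  0.67498661]
 [ 0.9857578   0.08761717  0.14354368]
 [ 0.04417745  0.68866542 -0.72373219]]
[78 78 77 78 80 83 85 83 78 77 77 76 77 77 77 76 76 77 77 77 76 77 77 75 76 76 76 77 76 77 76 74] [132 107  97  77  77  77  77  76  77  76  77  76  76  77  76  77  77  76  76  76  76  75  76  76  76  75  76  75  75  75  75  74]
```

```bash
python3 -m inch '[[[0,0,0,0,-0.015,0.114,0],[0,0,0.01,0,-0.015,0.114,0],[0,0,0.02,0,-0.015,0.114,0],[0,0,0.03,0,-0.015,0.114,0],[0,0,0.035,0,-0.015,0.114,0],[0,0,0.035,0,-0.012,0.114,0],[0,0,0.035,0,0,0.07,-0.03],[0,0,0.035,0,0,0,-0.06]]]'; python3 -m inch '[[[0,0,0.035,0,0,0,-0.06],[0,0,0.03,0,0,0,-0.05],[0,0,0.02,0,0,0,-0.05],[0,0,0.01,0,0,0,-0.03],[0,0,0,0,0,0,0],[0,0,0,0,0,0,0],[0,0,0,0,0,0,0],[0,0,0,0,0,0,0]]]'
python3 - <<'E'
from h import *
c,p=snap('top','t14.png')
g=cv2.imread('pics/t14.png',0)
asc(ortho(g,p,(.39,.54),(-.17,.11)))
snap('wrist','w14.png')
E
```

```text
time: 38.22
tcp_pos: [0.5248, 0.1873, 0.1798]
orientation: [[-0.031, 0.999, 0.021], [0.998, 0.03, 0.053], [0.052, 0.022, -0.998]]
ft_force: [-0.2, 0.2, -3.8]
width: 0.152
time: 38.88
tcp_pos: [0.5275, 0.2961, 0.1877]
orientation: [[0.157, 0.987, 0.039], [0.986, -0.159, 0.056], [0.062, 0.03, -0.998]]
ft_force: [-0.4, 0.3, -2.5]
width: 0.152
=======================================================================================-----==
=========================--==============================================================---==
=========================--==========================================================++++=--==
================================================================================---==++++==-==
==================================================================------------------==+++==-==
===========================================================+==-----------------....--=+++==-==
====================================================-----==+=-------................-==+++=-==
===++==============================-----------------------===--.....................-==+++===
[... 3386 characters left out ...]
===================================
*+===++++=---------=====-------===============================================================
*+===++++=----------==========================================================================
#*+===+++==-----=---==========================================================================
#*+=====+=====================================================================================
#*+===========================================================================================
%#*+==========================================================================================
%#*+==========================================================================================
```

```bash
python3 -m inch '[[[0,0.002,-0.003,-0.02,-0.028,0.02,0],[0,0.002,-0.003,-0.03,-0.028,0.019,0],[0,0,0,-0.03,0,0,0],[0,0,0,-0.025,0,0,0],[0,0,0,-0.01,0,0,0],[0,0,0,0,0,0,0],[0,0,0,0,0,0,0],[0,0,0,0,0,0,0]]]'
python3 - <<'E'
from h import *
o=bot.get_obs();print(o['orientation'][:,2],o['tcp_pos'])
g=cv2.imread('pics/w14.png',0)
print(g[76:172:3,272:278].mean(1).astype(int),g[76:172:3,224:232].mean(1).astype(int))
E
```

```text
time: 39.65
tcp_pos: [0.5337, 0.2847, 0.0712]
orientation: [[0.163, 0.987, 0.003], [0.987, -0.163, -0.0], [0.0, 0.003, -1.0]]
ft_force: [-0.6, 0.5, -2.4]
width: 0.148
[ 2.81240888e-03 -4.51389458e-04 -9.99995943e-01] [0.53365173 0.2846612  0.07118844]
[121 120 121 117 102 107 108 108 112 112 117 105 101 101 102 105 106 111
 110  94  95 100  99 105 104 106 131 120 124 121 111  83] [ 89  90  89  90  88  88  88  88  88  87  88 110 101 101  92  91  87  86
  86  89  99  90  89  85  85  85  86  98  90  89  84  81]
```

```bash
python3 -m inch '[[[0,-0.001,0.003,-0.01,0,0,0],[0,-0.001,0.002,-0.007,0,0,0],[0,0,0,-0.003,0,0,0],[0,0,0,-0.001,0,0,0],[0,0,0,0,0,0,0],[0,0,0,0,0,0,0],[0,0,0,0,0,0,0],[0,0,0,0,0,0,0]]]'
```

```text
time: 40.32
tcp_pos: [0.5334, 0.2908, 0.0518]
orientation: [[0.163, 0.987, 0.008], [0.987, -0.163, 0.002], [0.003, 0.008, -1.0]]
ft_force: [0.2, -0.8, -3.5]
width: 0.152
```

```bash
python3 -m inch '[[[0,-0.002,-0.001,-0.002,0,0.008,0],[0,0,0,-0.0015,0,0,0],[0,0,0,-0.001,0,0,0],[0,0,0,-0.001,0,0,0],[0,0,0,0,0,0,0],[0,0,0,0,0,0,0],[0.012,0,0,0,0,0,0],[0.04,0,0,0,0,0,0]]]' 30; python3 -m inch '[[[0.07,0,0,0,0,0,0],[0.0854,0,0,0,0,0,0],[0.0854,0,0,0,0,0,0],[0.0854,0,0,0.02,0,0,0],[0.0854,0,0,0.04,0,0,0],[0.0854,0,0,0.04,0,0,0],[0.0854,0,0,0.04,0,0,0],[0.0854,0,0,0.01,0,0,0]]]'
python3 - <<'E'
from h import *
import pickle
c,p=snap('wrist','w15.png');pickle.dump(p,open('w15.pkl','wb'))
t=bot.camera_params('top');snap('top','t15.png')
g=cv2.cvtColor(c,cv2.COLOR_RGB2GRAY)
asc(ortho(g,p,(.41,.64),(.225,.355),z=.012,step=.0025))
E
```

```text
time: 40.98
tcp_pos: [0.5327, 0.2901, 0.0483]
orientation: [[0.163, 0.987, 0.004], [0.987, -0.163, 0.003], [0.004, 0.003, -1.0]]
ft_force: [-1.6, -0.3, -0.1]
width: 0.276
time: 41.65
tcp_pos: [0.529, 0.2887, 0.2005]
orientation: [[0.163, 0.987, -0.004], [0.987, -0.163, 0.0], [-0.0, -0.004, -1.0]]
ft_force: [0.5, 0.5, 0.4]
width: 0.998
----------------------------------------------------
----------------------------------------------------
----------------------------------------------------
----------------------------------------------------
---------------=+==---------------------------------
---------------+%###*++==---------------------------
---------------*%%%%%%#****++==---------------------
--------------=#%%%%%%*==++******++==---------------
--------------=#%%%%%%*=-=======+**#***+===---------
--------------+%%%%%%%+======---====+++**##**+===---
--------------+%%%%%%%+==+++=--=======--=*%%%%%##*=-
--------------*%%%%%%%+==###+============#%%%%%%%#=-
--------------*%%%%%%#+=+###+=====+**+===#%%%%%%%#=-
-------------=#%%%%%%#==+*##+=====*###==+%%%%%%%%#=-
-------------=%%%%%%%
[... 3465 characters left out ...]
===========
***%%%%%%%%%%%%%%%%%%%%%%%%%%%%%%%%%%%*=============
***%%%%%%%%%%%%%%%%%%%%%%%%%%%%%%%%%%%+=============
*******##%%%%%%%%%%%%%%%%%%%%%%%%%%%%%+=============
***********+++*##%%%%%%%%%%%%%%%%%%%%%+=============
************=----==+*#%%%%%%%%%%%%%%%#==============
************+=-------===+**#%%%%%%%%%#==============
+************=---------======++*##%%%*==============
************+==--------=============+===============
***********====-=------=============================
***********==-----------============================
************=------------===========================
***+********=-------------==========================
***+********+-------------==========================
```

Run:
```python
from h import *
import pickle
np.set_printoptions(linewidth=230)
th=np.radians(-9.3);ex=np.array([np.cos(th),np.sin(th)]);ey=np.array([-ex[1],ex[0]])
for f,c0,thd in(('w1',(.5298,.2906),-5.1),('w15',(.529,.289),-9.3)):
    p=pickle.load(open(f+'.pkl','rb'));g=cv2.imread(f'pics/{f}.png',0)
    th=np.radians(thd);ex=np.array([np.cos(th),np.sin(th)]);ey=np.array([-ex[1],ex[0]])
    s=np.arange(84,-87,-3)/1000;l=np.arange(21,-22,-2)/1000
    S,L=np.meshgrid(s,l,indexing='ij')
    P=np.array(c0)+S[...,None]*ex+L[...,None]*ey
    uv=proj(p,np.c_[P.reshape(-1,2),np.full(S.size,.020)]).astype(np.float32)
    o=cv2.remap(g,uv[:,0].reshape(S.shape),uv[:,1].reshape(S.shape),1)
    print(f)
    for i in range(len(s)): print('%4d'%(s[i]*1000),' '.join('%3d'%v for v in o[i]))
```

```text
w1
  84 179 177 178 179 177 175 174 174 176 178 179 180 180 178 177 176 177 178 179 179 178 179
  81 176 177 177 179 179 177 173 172 173 177 181 184 184 181 178 177 178 179 179 178 179 178
  78 174 176 178 180 180 178 172 168 171 174 179 183 184 182 179 178 179 180 181 179 178 178
  75 177 178 179 181 180 176 170 165 167 172 177 181 180 179 176 176 178 182 183 181 179 177
  72 181 182 182 182 179 174 170 167 168 173 177 179 177 175 175 176 179 182 183 181 178 176
  69 185 183 183 183 179 175 173 171 174 177 178 177 175 174 175 176 177 178 177 177 174 172
  66 180 180 183 181 179 177 175 176 177 179 180 178 176 174 174 174 173 172 171 170 170 170
  63 159 160 162 173 180 179 179 179 179 181 181 178 177 175 175 175 171 168 167 168 169 170
  60 155 152 153 166 178 180 180 179 178 180 180 179 176 175 176 174 171 168 167 168 169 169
  57 151 150 150 165 177 178 178 177 177 178 179 179 178 178 179 177 176 171 170 171 172 171
  54 151 151 150 163 177 180 181 180 179 179 178 179 178 178 178 176 174 172 172 172 173 173
  51 151 151 150 154 171 182 184 184 182 179 177 175 175 178 177 175 173 1
[... 8808 characters left out ...]
5 136 136 136 135 117  76  76  86 132 137 136 103
 -66 162 155 135 160  81  77 126 133 136 136 136 135 136 137 132  75  78  85 131 135 135  98
 -69 162 156 136 143 106  79 125 135 135 136 135 136 135 136 135  96  76  85 133 136 137  97
 -72 162 159 138 111 105  97 129 137 137 137 136 135 135 133  93  77  77  87 133 136 137  96
 -75 168 169 119 116 126 127 171 152 148 139 145 149 143 135 100 100 100 109 145 150 151  99
 -78 193 205 170 163 163 164 213 158 164 177 163 158 178 158 138 137 138 144 178 171 173 117
 -81 185 193 166 163 163 163 203 181 174 149 158 157 169 151 137 138 138 142 162 171 178 110
 -84 208 204 169 164 163 164 208 216 192 165 162 180 175 165 136 138 139 138 153 162 171 109
```

```bash
python3 -m inch '[[[0.0854,0.001,0,-0.03,0,0,0],[0.0854,0.001,0,-0.04,0,0,0],[0.0854,0.001,0,-0.04,0,0,0],[0.0854,0,0,-0.025,0,0,0],[0.0854,0,0,-0.01,0,0,0],[0.06,0,0,-0.003,0,0,0],[0.03,0,0,0,0,0,0],[0.02,0,0,0,0,0,0]]]' 40; python3 -m inch '[[[0.01,0,0,0,0,0,0],[0,0,0,0,0,0,0],[0,0,0,0,0,0,0],[0,0,0,0,0,0,0],[0,0,0,0,0,0,0],[0,0,0,0.02,0,0,0.03],[0,0,-0.01,0.03,0,0,0.05],[0,0,-0.02,0.03,0,0,0.05]]]' 100
```

```text
time: 42.42
tcp_pos: [0.5284, 0.2873, 0.0393]
orientation: [[0.163, 0.987, -0.009], [0.987, -0.163, -0.001], [-0.002, -0.008, -1.0]]
ft_force: [0.5, 1.1, 0.4]
width: 0.603
time: 43.08
tcp_pos: [0.5266, 0.2584, 0.1193]
orientation: [[0.029, 1.0, -0.013], [1.0, -0.029, -0.003], [-0.003, -0.013, -1.0]]
ft_force: [-0.1, 0.2, -2.5]
width: 0.153
```

```bash
python3 -m inch '[[[0,0,-0.035,0.01,0,0,0.05],[0,0,-0.035,0.01,0,0.05,0.05],[0,0,-0.035,0,-0.011,0.114,0],[0,0,-0.035,0,-0.011,0.114,0],[0,0,-0.025,0,-0.011,0.114,0],[0,0,-0.012,0,-0.011,0.114,0],[0,0,0,0,-0.011,0.114,0],[0,0,0,0,-0.011,0.114,0]]]'; python3 -m inch '[[[0,-0.03,0,0.02,0,0,0],[0,0.03,0,-0.02,0,0,0],[0,-0.03,0,0.02,0,0,0],[0,0.03,0,-0.02,0,0,0],[0,0,0,0,0.011,-0.114,0],[0,0,0,0,0.011,-0.114,0],[0,0,0,0,0.011,-0.114,0],[0,0,0,0,0.011,-0.114,0]]]'; python3 -m inch '[[[0,0,0,0,0.011,-0.114,0],[0,0,0,0,0.011,-0.114,0],[0,0,0,0,0.011,-0.114,0],[0,0,0,0,0.011,-0.114,0],[0,0,0,0,0.011,-0.114,0],[0,0,0,0,0.011,-0.114,0],[0,0,0,0,0.011,-0.114,0],[0,0,0,0,0.011,-0.114,0]]]'
```

```text
time: 43.75
tcp_pos: [0.527, 0.0717, 0.1566]
orientation: [[-0.081, 0.729, -0.68], [0.997, 0.058, -0.057], [-0.002, -0.682, -0.731]]
ft_force: [0.5, 0.1, -3.6]
width: 0.152
time: 44.42
tcp_pos: [0.5045, 0.0701, 0.0757]
orientation: [[-0.084, 0.866, -0.492], [0.996, 0.083, -0.023], [0.021, -0.492, -0.87]]
ft_force: [-0.9, 0.6, 39.5]
width: 0.152
time: 45.08
tcp_pos: [0.5086, 0.0699, 0.0802]
orientation: [[-0.105, 0.914, 0.392], [0.994, 0.089, 0.059], [0.019, 0.396, -0.918]]
ft_force: [-1.3, -0.5, 5.3]
width: 0.148
```

```bash
python3 -m inch '[[[0,0,0,0.03,0,0,0],[0,0.003,0,0.03,0,0,0],[0,0.003,-0.001,0.005,0.011,-0.114,0],[0,0.003,-0.001,0,0.011,-0.114,0],[0,0.002,-0.001,0,0.005,-0.05,0],[0,0,0,0,0,0,0],[0,0,0,0.015,0,0,0],[0,0,0,0.015,0,0,0]]]'
python3 - <<'E'
from h import *
print(bot.get_obs()['orientation'])
snap('scene','s16.png');c,p=snap('wrist','w16.png')
g=cv2.imread('pics/w16.png',0)
asc(g[40:200:4,190:310:2])
E
```

```text
time: 45.75
tcp_pos: [0.4988, 0.068, 0.1656]
orientation: [[-0.109, 0.785, 0.61], [0.994, 0.074, 0.083], [0.02, 0.615, -0.788]]
ft_force: [1.0, 0.2, -3.5]
width: 0.146
[[-0.10891702  0.78506016  0.6097685 ]
 [ 0.99385398  0.07379364  0.0825152 ]
 [ 0.01978236  0.61500816 -0.78827255]]
        ......................+++++++++++====+****+==++++++*
        ......................=++++++++++===++****==++++++++
        .......................++++++++++====+*#**==+*++++++
        .......................=++++++++=====+***+==++++++++
        ........................++++++++=====+***+=+++++++++
.................................++++++++++++****==+++***+++
++++++++++++++++++++++++++++++++++***************==+****++++
+++++++++++++++++++++++++++++++++****************==***++****
++++++++++++++++++++++++++++++++****************+=+++****+**
+++++++++++++++++++++++++++++++*****************==++++*++*++
++++++++++++++++++++++++++++++******************==*****+++++
+++++++++++++++++++++++++++++++*****************==++++++++++
+++++*+++++++++++++++++++++++*******************++****++*+**
........-**++++++++++
[... 925 characters left out ...]
################*******++++++
---------+#####################################******=------
---------+#####################################******=------
---------+#####################################******=-.----
---------=#####################################******=------
---------=#####################################******=------
---------=#####################################********++---
---------=#####################################*******+++++-
---------=#####################################*******++**+=
---------=*####################################********++*+=
---------=**####################################*******++++=
----------++###################################************=
```

Run:
```python
from h import *
g=cv2.imread('pics/w16.png',0)
for r in range(84,204,5): print(r,' '.join('%3d'%v for v in g[r,204:302:4]))
for f in('s11','s16'):
  g=cv2.imread(f'pics/{f}.png',0)
  print(f); asc(g[120:190,260:306])
```

```text
84 122 122 123 122 122 123 123 122 124 123 123 124 102 104 101 103 105 103 104 105 108 141 114 113 116
89 121 134 124 128 129 125 124 123 124 133 130  79  81  79  81  79  76  79  81  78  78  80  79  83 112
94 231  79  80  92 115 124 125 124 124 131 126  80  79  79  81  78  81  81  80  79  77  79  79  89 115
99 188  90  79  78 121 124 127 124 109  97 104  77  79  81  81  81  78  79  79  79  80  77  80  87 115
104 188  93  79  78  80  81  80  79  79  80  80  80  79  81  80  80  78  81  78  81  78  78  79  87 112
109 188  95  79  78  77  65  64  67  67  81  79  81  79  79  80  80  64  66  67  65  79  78  80  89 112
114 189  95  77  78  79  80  81  77  80  80  78  80  79  81  78  81  80  79  78  80  80  77  79  87 113
119 191 106  77  79  79  81  80  81  79  81  79  79  80  80  79  78  79  81  80  82  86  88  91  98 115
124 187 114  80  80  80  80  79  80  80  80  79  80  80  80  79  80  80  80  80  80  90  89  89  97 112
129 186 111  78  77  80  81  80  80  81  81  80  80  77  78  80  78  77  79  80  82  89  90  87  96 115
134 187 111  77  80  79  81  78  79  79 126 126 105  81  81  78 
[... 7279 characters left out ...]
***************************+-.------------
*******************************-.-------------
*******************************-.-------------
*******************************---------------
**+++*************************+---------------
++++++++*++*******************=---.-----------
++++++++++++++****************---.-.----------
+++++++++++++-++**##*********+-..............-
++++++++++++=.+-=-=++#####*#=-. .........    .
+++++++++++++++.-..-.+++++++. .............  .
++++++++++++++++++++---.--.-...... ...........
+++++++++++++++++++++++---....................
+++++++++++++++++++++++++=....................
+++++++++++++++++++++++++++=.... -..-- ..... .
++++++++++++++++++++++++++++++++.+=+++.=... ..
```

```bash
python3 -m inch '[[[0,0.004,0,0,-0.011,0.114,0],[0,0.004,0,0,-0.011,0.114,0],[0,0.004,0,0,-0.011,0.114,0],[0,0.004,0,0,-0.011,0.114,0],[0,0.004,0,0,-0.011,0.114,0],[0,0.002,0,0,-0.011,0.114,0],[0,0,0,0,-0.011,0.114,0],[0,0,0,0,-0.011,0.114,0]]]' 120; python3 -m inch '[[[0,0,0,0.002,-0.011,0.114,0],[0,0,0,0.002,-0.011,0.114,0],[0,0,0,0.002,-0.011,0.114,0],[0,0,0,0.002,-0.011,0.114,0],[0,0,0.035,0,0,0.02,0],[0,0,-0.04,0,0,0,0],[0,0,0.04,0,0,0,0],[0,0,-0.04,0,0,0,0]]]'; python3 -m inch '[[[0,0,0.035,0,0,0,0],[0,0,-0.035,0,0,0,0],[0,0,0.02,0,0,0,0],[0,0,0,0,0,0,0],[0,0,0,0,0.011,-0.114,0],[0,0,0,0,0.011,-0.114,0],[0,0,0,0,0.011,-0.114,0],[0,0,0,0,0.011,-0.114,0]]]'
```

```text
time: 46.52
tcp_pos: [0.5164, 0.0686, 0.1636]
orientation: [[-0.091, 0.968, -0.234], [0.996, 0.093, -0.002], [0.02, -0.233, -0.972]]
ft_force: [0.6, -0.1, -2.5]
width: 0.145
time: 47.18
tcp_pos: [0.5231, 0.0748, 0.1585]
orientation: [[-0.096, 0.721, -0.687], [0.995, 0.081, -0.054], [0.017, -0.689, -0.725]]
ft_force: [-0.3, 5.6, -1.9]
width: 0.144
time: 47.85
tcp_pos: [0.5315, 0.0885, 0.1371]
orientation: [[-0.098, 0.947, -0.307], [0.995, 0.098, -0.015], [0.016, -0.307, -0.952]]
ft_force: [-0.2, 0.5, -1.8]
width: 0.152
```

```bash
python3 -m inch '[[[0,0,-0.008,0.005,0.011,-0.114,0],[0,0,-0.008,0.005,0.011,-0.114,0],[0,0,-0.006,0.005,0.011,-0.114,0],[0,0,-0.002,0.002,0.011,-0.114,0],[0,0,0,0,0.011,-0.114,0],[0,0,0,0,0.011,-0.114,0],[0,0,0,0,0.011,-0.114,0],[0,0,0,0,0.005,-0.06,0]]]'; python3 -m inch '[[[0,0,0,0,0,0,0],[0,0,0,0,0,0,0],[0,0,0,0,0,0,0],[0,0,0,0,0,0,0],[0,0,0,0,0,0,0],[0,0,0,0,0,0,0],[0,0,0,0,0,0,0],[0,0,0,0,0,0,0]]]'
python3 - <<'E'
from h import *
print(bot.get_obs()['orientation'])
snap('scene','s17.png');c,p=snap('wrist','w17.png');snap('top','t17.png')
g=cv2.imread('pics/w17.png',0)
for r in range(80,204,4): print(r,' '.join('%3d'%v for v in g[r,204:302:4]))
g=cv2.imread('pics/s17.png',0);asc(g[150:182,262:300])
E
```

```text
time: 48.52
tcp_pos: [0.5334, 0.065, 0.1537]
orientation: [[-0.111, 0.845, 0.524], [0.994, 0.094, 0.06], [0.002, 0.527, -0.85]]
ft_force: [0.3, -0.7, -3.1]
width: 0.148
time: 49.18
tcp_pos: [0.5344, 0.0653, 0.1514]
orientation: [[-0.112, 0.85, 0.515], [0.994, 0.094, 0.06], [0.003, 0.518, -0.855]]
ft_force: [0.6, -0.3, -3.2]
width: 0.148
[[-0.11201008  0.85003645  0.51467638]
 [ 0.99370369  0.09446525  0.06024354]
 [ 0.00259017  0.5181837  -0.85526542]]
80 118  99 117 120 119 119  99 117  98 100  99 100 100 100  99 101  99  99  99  97  99  99  98 100  91
84 231 232 210 209 210 210 210 116 116 114 116 114 114 117 116 111 113 114 114 112 135 136 136 131 137
88 182 162 165 151 151 149 147 147 148 146 147 148 147 106 107 112 110 121 123 111 115 115 117 117 138
92 188 127 128 128 127 127 126 126 130 128 128 130 127 129 129 127 128 129 127  79  80  83  89  85 110
96 186 130 127 128 128 129 128 127 129 129 129 128 129 128 128 129 127 128 128  80  79  80  79  86 117
100 186 133 127 126 128 129 129 129 129 139 135 128 127 127 127 128 128 128 127  80  78  77  79  89 114
104 186 134 128 128 129 
[... 3123 characters left out ...]
 ---+++**+*+++************+*+ *-...--
     -----.-=++*****+*+***+=#-.+-.----
            -------*=*+***++* ==------
                   ----=-*+-= =-.-----
                      .. ==++ *-------
.                    ==-=+*++.+------.
**--.                **=#*+=--=-------
******++=-- .        +**#### ==-------
*************++--..  ===-+=+ +--------
*********************==- - - +--------
****************************=*--------
*****************************+-.------
*****************************-.-------
*****************************-.-------
*****************************---------
*+**************************+---------
++**************************=-.-------
+=--=*####*****+************--........
```

Run:
```python
from h import *
import pickle
for f,im,c0,thd in(('w1','w1_raw',(.5298,.2906),-5.1),('w15','w15',(.529,.289),-9.3)):
    p=pickle.load(open(f+'.pkl','rb'));g=cv2.imread(f'pics/{im}.png',0)
    th=np.radians(thd);ex=np.array([np.cos(th),np.sin(th)]);ey=np.array([-ex[1],ex[0]])
    s=np.arange(84,30,-1.5)/1000;l=np.arange(20,-20,-1.)/1000
    S,L=np.meshgrid(s,l,indexing='ij')
    P=np.array(c0)+S[...,None]*ex+L[...,None]*ey
    uv=proj(p,np.c_[P.reshape(-1,2),np.full(S.size,.022)]).astype(np.float32)
    o=cv2.remap(g,uv[:,0].reshape(S.shape),uv[:,1].reshape(S.shape),1)
    print(f)
    for i in range(len(s)): print('%5.1f'%(s[i]*1000),' '.join('%3d'%v for v in o[i,:18]),'|',' '.join('%3d'%v for v in o[i,22:36:2]))
```

```text
w1
 84.0 175 161 170 165 149 146 147 146 147 147 147 147 150 164 177 168 154 166 | 158 176 189 169 147 146 148
 82.5 155 153 154 151 147 148 147 147 148 148 148 147 148 153 160 155 147 153 | 151 165 175 166 146 146 145
 81.0 181 175 175 165 148 148 148 148 147 147 147 147 151 165 179 168 150 168 | 183 184 192 178 147 147 147
 79.5 179 173 178 176 156 142 133 131 131 130 128 126 137 166 191 193 183 177 | 183 181 175 152 126 123 129
 78.0 151 150 152 152 149 121  81  68  67  68  68  67  76 105 138 153 152 153 | 154 156 155 130  76  73  74
 76.5 149 147 148 148 140 110  71  55  55  56  57  57  65  95 131 149 148 148 | 148 148 147 127  57  58  56
 75.0 149 148 148 149 140 111  73  58  58  57  56  55  59  91 132 148 148 147 | 148 147 148 127  57  57  57
 73.5 148 147 147 148 141 115  83  70  70  68  68  69  76 109 140 148 148 148 | 149 148 148 130  67  67  68
 72.0 148 149 148 147 145 136 125 110  87  71  71  71  77 111 140 148 148 148 | 147 149 149 131  69  70  70
 70.5 148 149 148 148 146 139 130 115  91  71  71  71  75 110 140 148 148 148 | 149 148 148 139  95  71  71
 69.0 147 148 147
[... 5982 characters left out ...]
30  31  31  32  32  32 |  28  29  69 134  96  96 129
 39.0  94  95  88  77  73  77  89  96  97  71  31  29  32  32  31  32  32  31 |  29  31  67 141  96  96 129
 37.5  97  95  84  74  78  89  94  96  96  72  31  31  33  32  33  32  31  30 |  30  31  63 137  95  95 126
 36.0  97  94  83  73  74  86  96  95  96  72  31  30  31  33  32  33  32  31 |  29  29  53  98  97  95 127
 34.5  96  95  87  76  73  85  95  97  96  71  31  31  34  32  31  33  33  32 |  31  29  61 102  97  97 128
 33.0 104 105 101  92  92  95  95  95  96  71  31  27  31  32  32  32  32  33 |  31  29  73 142 141 141 162
 31.5 106 109 105  99  96  97  96  97  93  68  34  29  32  32  31  31  32  33 |  31  31  75 150 152 151 172
```

Run:
```python
import cv2
from h import asc
g=cv2.imread('pics/w9.png',0);b=cv2.resize(g[148:188,364:424],None,fx=2.4,fy=1.3,interpolation=2)
ch=' .:-=+*#%@'[::-1]
def a2(b):
    print('\n'.join(''.join(ch[min(9,int((max(0,v-30))/22))] for v in r) for r in b))
a2(b)
print()
a2(cv2.resize(g[148:188,300:335],None,fx=2.4,fy=1.3,interpolation=2))
g=cv2.imread('pics/w8.png',0);print();a2(cv2.resize(g[130:170,135:170],None,fx=2.4,fy=1.3,interpolation=2))
```

```text
################################################################################################################################################
+++***##########################################################################################################################################
++++***#########################################################################################################################################
*******#########################################################################################################################################
**++++**########################################################################################################################################
==----=+*##%############################################################################################***************#########################
--::::-=+*#%########################################################################################**+++===++++++++++++*#######################
=--:::--=*#%#########################################################################
[... 14647 characters left out ...]
++++++++++++++++=-:.. .................
.......................... ..:-================++++++++++++==-:.....................
..............................::----------===+=========++++=-:.. ...................
...................................... ...:-=========-====+=-:......................
.......................................................::-==-:......................
...........................................           ...:::........................
.........................................................    .......................
....................................................................................<stdin>:6: RuntimeWarning: overflow encountered in scalar subtract
```

Run:
```python
from h import *
p=bot.camera_params('top');k=cv2.getStructuringElement(2,(9,9))
F=lambda f:cv2.morphologyEx(cv2.GaussianBlur(cv2.imread(f'pics/{f}.png',0),(3,3),0),cv2.MORPH_BLACKHAT,k)
A=cv2.dilate(F('a_raw'),np.ones((5,5)))
for f in('t14','t15','t17'):
    B=F(f);m=((B>14)&(B.astype(int)-A>8)).astype(np.uint8);n,l,st,c=cv2.connectedComponentsWithStats(m);P=onz(p,c,.008)
    print(f,[(c[i].round().astype(int).tolist(),st[i,2:5].tolist(),P[i,:2].round(3).tolist()) for i in range(1,n) if 5<=st[i,4]<=45 and max(st[i,2:4])<9])
# scene
p=bot.camera_params('scene');A=cv2.dilate(F('b_raw'),np.ones((5,5)))
for f in('s13','s17'):
    B=F(f);m=((B>14)&(B.astype(int)-A>8)).astype(np.uint8);n,l,st,c=cv2.connectedComponentsWithStats(m);P=onz(p,c,.008)
    print(f,[(c[i].round().astype(int).tolist(),st[i,2:5].tolist(),P[i,:2].round(3).tolist()) for i in range(1,n) if 5<=st[i,4]<=45 and max(st[i,2:4])<9 and P[i,1]>-.6])
```

```text
t14 [([187, 132], [6, 3, 10], [0.693, 0.429]), ([208, 203], [2, 6, 9], [0.46, 0.355]), ([270, 202], [3, 5, 7], [0.466, 0.154]), ([274, 210], [4, 8, 11], [0.441, 0.141]), ([354, 213], [7, 8, 35], [0.436, -0.117]), ([304, 217], [7, 8, 32], [0.42, 0.042]), ([329, 215], [7, 8, 37], [0.428, -0.038]), ([378, 244], [2, 4, 5], [0.338, -0.194]), ([376, 250], [2, 4, 6], [0.321, -0.189]), ([377, 266], [3, 5, 13], [0.27, -0.189]), ([446, 279], [2, 6, 8], [0.232, -0.405]), ([311, 285], [5, 6, 21], [0.205, 0.018]), ([452, 304], [2, 6, 9], [0.155, -0.421]), ([347, 318], [7, 5, 18], [0.106, -0.094]), ([335, 327], [6, 8, 10], [0.079, -0.056]), ([178, 332], [5, 2, 6], [0.054, 0.433]), ([371, 376], [8, 6, 25], [-0.065, -0.166]), ([365, 379], [4, 3, 7], [-0.076, -0.146]), ([266, 383], [5, 2, 9], [-0.092, 0.156])]
t15 [([220, 110], [8, 7, 20], [0.77, 0.324]), ([354, 213], [7, 7, 33], [0.437, -0.117]), ([329, 215], [7, 8, 37], [0.428, -0.038]), ([304, 217], [7, 7, 33], [0.42, 0.042]), ([378, 243], [2, 6, 7], [0.34, -0.195]), ([376, 249], [2, 4, 5], [0.321, -0.188]), ([377, 266], [4, 5, 14], [0.27, -0.19])
[... 1542 characters left out ...]
[3, 4, 5], [0.385, 0.192]), ([356, 224], [2, 3, 5], [0.166, 0.228]), ([399, 247], [3, 2, 5], [0.039, 0.288]), ([310, 283], [4, 4, 5], [0.252, 0.485])]
s17 [([308, 87], [2, 3, 6], [0.46, -0.584]), ([283, 110], [3, 2, 5], [0.517, -0.35]), ([253, 122], [2, 4, 5], [0.604, -0.225]), ([260, 123], [3, 5, 7], [0.578, -0.226]), ([292, 145], [5, 3, 13], [0.431, -0.118]), ([473, 148], [3, 3, 6], [-0.207, -0.317]), ([256, 152], [4, 4, 11], [0.54, -0.033]), ([288, 158], [8, 4, 22], [0.425, -0.037]), ([285, 171], [5, 3, 12], [0.42, 0.04]), ([462, 182], [5, 8, 17], [-0.153, -0.084]), ([282, 187], [2, 3, 6], [0.411, 0.127]), ([458, 237], [3, 3, 6], [-0.127, 0.195]), ([424, 254], [3, 3, 8], [-0.031, 0.293])]
```

```bash
python3 -m inch '[[[0,0,0,0,-0.011,0.114,0],[0,0,0,0,-0.011,0.114,0],[0,0,0,0,-0.011,0.114,0],[0,0,0,0.001,-0.011,0.114,0],[0,0,0,0.001,-0.011,0.114,0],[0,0,0,0.001,-0.011,0.114,0],[0,0,0,0.001,-0.011,0.114,0],[0,0,0,0.001,-0.011,0.114,0]]]'; python3 -m inch '[[[0,0,0,0.001,-0.011,0.114,0],[0,0,0,0.001,-0.011,0.114,0],[0,0,0,0.003,0.12,0.02,0],[0,0,0,0.003,0.12,0.012,0],[0,0,-0.002,0.003,0.12,0.012,0],[0,0,-0.002,0.003,0.12,0.012,0],[0,0,-0.002,0.003,0.12,0.012,0],[0,0,0.035,0,0,0,0]]]'; python3 -m inch '[[[0,0,-0.04,0,0,0,0],[0,0,0.035,0.003,0,0,0],[0,0,-0.035,0.003,0,0,0],[0,0,0,0,0.011,-0.114,0],[0,0,0,0,0.011,-0.114,0],[0,0,0,0,0.011,-0.114,0],[0,0,0,0,0.011,-0.114,0],[0,0,0,0,0.011,-0.114,0]]]'
```

```text
time: 50.0
tcp_pos: [0.5281, 0.0656, 0.1583]
orientation: [[-0.104, 0.93, -0.352], [0.994, 0.102, -0.025], [0.013, -0.353, -0.936]]
ft_force: [1.1, -0.3, -3.0]
width: 0.145
time: 50.67
tcp_pos: [0.5361, 0.0914, 0.1668]
orientation: [[-0.08, 0.781, -0.619], [0.796, 0.424, 0.432], [0.6, -0.459, -0.656]]
ft_force: [0.2, -0.2, -4.3]
width: 0.151
time: 51.33
tcp_pos: [0.5422, 0.0662, 0.1607]
orientation: [[-0.421, 0.891, -0.17], [0.76, 0.449, 0.469], [0.494, 0.068, -0.867]]
ft_force: [0.1, 0.2, -2.3]
width: 0.147
```

```bash
python3 -m inch '[[[0,0,0,0,0.05,-0.1,0],[0,0,0,0,0.05,-0.1,0],[0,0,0,0,0.05,-0.1,0],[0,0,0,0,0.05,-0.1,0],[0,0,0,0,0.05,-0.1,0],[0,0,0,0,0,0,0],[0,0,0,0,0,0,0],[0,0,0,0,-0.1,-0.05,0]]]'; python3 -m inch '[[[0,0,0,0,-0.1,-0.05,0],[0,0,0,0,-0.1,-0.05,0],[0,0,0,0,-0.1,-0.05,0],[0,0,0,0,-0.05,-0.02,0],[0,0,0,0,0,0,0],[0,0,0,0,0,0,0],[0,0,0,0,0,0,0],[0,0,0,0,0,0,0]]]'
python3 - <<'E'
from h import *
o=bot.get_obs();print(o['orientation'])
snap('scene','s18.png');c,p=snap('wrist','w18.png')
g=cv2.imread('pics/w18.png',0)
for r in range(80,204,5): print(r,' '.join('%3d'%v for v in g[r,200:306:4]))
g=cv2.imread('pics/s18.png',0);asc(g[140:182,262:300])
E
```

```text
time: 52.0
tcp_pos: [0.5422, 0.0637, 0.1632]
orientation: [[-0.677, 0.673, 0.298], [0.682, 0.421, 0.598], [0.277, 0.608, -0.744]]
ft_force: [-0.6, 0.7, -4.1]
width: 0.149
time: 52.67
tcp_pos: [0.5497, 0.0629, 0.1688]
orientation: [[-0.687, 0.578, 0.44], [0.718, 0.632, 0.292], [-0.11, 0.517, -0.849]]
ft_force: [0.4, 0.0, -2.8]
width: 0.145
[[-0.68704828  0.57792289  0.44042002]
 [ 0.71828877  0.63167494  0.29162992]
 [-0.10966268  0.51671259 -0.84910671]]
80 205 201 201 199 193 191 193 207 206 196 195 196 202  97  95  95  97  92  97  97  96  97  94  97  97  95  93
85 200 193 197 197 193 195 198 198 196 196 202 205 197 116  98  96  95  96  95  94  95  98  95  94  94  91  95
90 194 199 140 141 146 141 141 141 140 154 141 111  83  84  86  82  85  84  84  84  85  84  83  82  86  96  95
95 196 197 141 141 142 140 140 141 140 142 142  92  85  86  86  84  84  84  83  85  85  83  86  86  86  93  93
100 196 194 150 141 141 164 140 142 141 140 140  84  82  83  86  86  83  83  83  85  83  83  83  91  85  95  96
105 197 192 187 174 170 172 141 142 142 142 142 141  82  84  83  83  84  83  84  84  
[... 3084 characters left out ...]
..---.
-.---++=****+++***********++*= +---..-
     --------++*****=*+**++=#. +---...
            -------+-++***=+* -=.-....
                   -----.*=-- =-......
                         =-=- +.----..
.                    -. --++= +-----..
++==--..             +=-#*=-..=.....  
******+++==--...     ***#### ==-    ..
*************++++---.+**+*-+ +-.    ..
*********************+++=+ - +.     ..
**********+*****************=*.       
*****************************+.   .   
***************************++-.  .....
*****+*******+**********++**+-.    ...
*****************************.     .  
++++++**+***+***********+***+-     .  
++++++++++++****************=-        
+++++++++++++*+++++*+*******--
```

```bash
python3 -m inch '[[[0,-0.002,0,0,-0.05,0.06,-0.08],[0,-0.002,0,0,-0.05,0.06,-0.08],[0,-0.002,0,0,-0.04,0.06,-0.08],[0,-0.002,0,0,-0.03,0.07,-0.08],[0,-0.002,0,0,-0.02,0.07,-0.08],[0,-0.002,0,0,0,0.08,-0.08],[0,-0.002,0,0,0,0.08,-0.08],[0,-0.002,0,0,0,0.09,-0.06]]]'; python3 -m inch '[[[0,0,0,0,0,0.115,0],[0,0,0,0,0,0.115,0],[0,0,0,0,0,0.115,0],[0,0,0,0,0,0.115,0],[0,0,0,0,0,0.115,0],[0,0,0.03,0,0,0.05,0],[0,0,-0.035,0,0,0,0],[0,0,0.03,0,0,0,0]]]'
```

```text
time: 53.43
tcp_pos: [0.5314, 0.0591, 0.1683]
orientation: [[-0.162, 0.982, -0.093], [0.986, 0.159, -0.043], [-0.027, -0.099, -0.995]]
ft_force: [0.6, 0.0, -2.8]
width: 0.144
time: 54.1
tcp_pos: [0.5381, 0.076, 0.1617]
orientation: [[-0.121, 0.714, -0.69], [0.99, 0.141, -0.028], [0.077, -0.686, -0.723]]
ft_force: [2.7, -4.1, -3.2]
width: 0.15
```

```bash
python3 -m inch '[[[0,0,-0.01,0,0,0,0],[0,0,0,0,0.016,-0.114,0],[0,0,0,0,0.016,-0.114,0],[0,0,0,0,0.016,-0.114,0],[0,0,0,0,0.016,-0.114,0],[0,0,0,0,0.016,-0.114,0],[0,0,0,0,0.016,-0.114,0],[0,0,0,0,0.016,-0.114,0]]]'; python3 -m inch '[[[0,0,0,0,0.016,-0.114,0],[0,0,0,0,0.016,-0.114,0],[0,0,0,0,0.016,-0.114,0],[0,0,0,0.01,0.01,-0.08,0],[0,0.02,0,0.01,0,0,0],[0,-0.02,0,0,0,0,0],[0,0,0,0,0,0,0],[0,0,0,0,0,0,0]]]'
python3 - <<'E'
from h import *
snap('scene','s19.png');c,p=snap('wrist','w19.png')
g=cv2.imread('pics/s19.png',0);asc(g[160:178,262:300])
b=cv2.imread('pics/w19.png',0)
for r in range(80,204,6): print(r,' '.join('%3d'%v for v in b[r,200:306:4]))
E
```

```text
time: 54.77
tcp_pos: [0.5458, 0.0655, 0.1446]
orientation: [[-0.178, 0.983, 0.043], [0.981, 0.174, 0.087], [0.078, 0.057, -0.995]]
ft_force: [0.3, 0.1, -2.4]
width: 0.149
time: 55.43
tcp_pos: [0.537, 0.0627, 0.1606]
orientation: [[-0.199, 0.876, 0.439], [0.978, 0.149, 0.145], [0.062, 0.458, -0.887]]
ft_force: [0.7, -0.1, -2.4]
width: 0.147
***********++=-..       .----*=.+-.---
******************+++=...    =.==-----
**************************++== =------
*****+++********************** *------
-----+++****+++***********++*= +------
     -------=++*****+*+***+=#-.+------
            -------+=++**+++* ==-----.
                   ------*+-= =-..---.
                      .. +=+= +-------
.                    ==-==*++ +-----..
*+=++-..             *+=#*+=..=-------
**********++-...     +**#### ==-------
*************+*++==. ===-==+ +--------
*********************==- - - +.---.---
****************************=*--.-----
*****************************+--------
*****************************-....--..
*****************************-.   ....
80 117  98  97 117 115 116 115 114 115  95  96  95  97  
[... 1591 characters left out ...]
  77  78  78  78  98 115 111
170 176 182 145 126  78  78  79  77  78  80  78  80  79  78  80  79  79  78  77  80  79  79  78  78 101 115 109
176 183 185 149  78  79  79  79  79  79  80  78  81  79  80  80  80  80  81  78  80  79  89  93  91 104 115 112
182 186 186 149  78  77  79  77  77  79  77  78  77  77  79  79  80  79  79  79  80  79  89  91  92 104 111 111
188 178 177 149  77  78  78  78  80  77  79  79  79  78  78  78  80  78  79  80  78  78  85  89  92 109 110 113
194 183 181 156  79  78  78  78  78  80  79  79  79  78  78  78  77  78  78  78  79  76  92  93  90 109 112 113
200 180 181 151  77  79  78  78  77  77  78  79  78  78  79  79  77  78  79  78  78  79  91  91  92 158 179 188
```

Run:
```python
from h import *
from scipy.optimize import least_squares
o=bot.get_obs();p=bot.camera_params('wrist');R=np.array(o['orientation']);t=np.array(o['tcp_pos'])
def pred(d,fy,s,fz=-.021):
    P=np.array([[-.085,.0225,-.034],[-.085,-.0225,-.034]])
    c,si=np.cos(d),np.sin(d); x=P[:,0]*c+P[:,2]*si; z=-P[:,0]*si+P[:,2]*c   # +d mouth up
    T=np.c_[P[:,1]+s,x+fy,-z+fz]
    return proj(p,T@R.T+t)
print(pred(0,0,0))
for fz in(-.021,-.017):
  r=least_squares(lambda v:(pred(v[0],v[1],v[2],fz)-[[296,88.5],[207,88.5]]).ravel(),[0,0,0]);print(np.degrees(r.x[0]),r.x[1:],pred(*r.x,fz))
```

```text
[[302.49036462  67.99900012]
 [200.74703155  67.98961472]]
-13.627306335694497 [-1.20898818e-03 -8.32822141e-05] [[296.00000193  88.50358668]
 [207.00000251  88.49641353]]
-10.610114778749828 [ 1.48093966e-03 -8.32822141e-05] [[296.00000193  88.50358668]
 [207.00000251  88.49641353]]
```

```bash
python3 -m inch '[[[0,0,0.005,0.005,-0.02,0.11,0],[0,0,0.02,0.005,-0.02,0.11,0],[0,0,0.035,0,-0.02,0.11,0],[0,0,0.038,0,-0.01,0.11,0],[0,0,0.038,0,0,0.03,-0.08],[0,0,0.038,0,0,0,-0.1],[0,0,0.035,0,0,0,-0.1],[0,0,0.02,0,0,0,-0.05]]]'
```

```text
time: 56.2
tcp_pos: [0.5362, 0.2979, 0.1636]
orientation: [[0.184, 0.983, -0.004], [0.98, -0.184, 0.075], [0.073, -0.018, -0.997]]
ft_force: [-0.2, -0.0, -3.3]
width: 0.144
```

```bash
python3 -m inch '[[[0,-0.004,-0.004,-0.02,-0.018,0.11,0.01],[0,-0.004,-0.003,-0.03,-0.017,0.106,0.01],[0,-0.004,0,-0.03,0,0,0],[0,0,0,-0.015,0,0,0],[0,0,0,-0.008,0,0,0],[0,0,0,-0.002,0,0,0],[0,0,0,0,0,0,0],[0,0,0,0,0,0,0]]]'
python3 - <<'E'
from h import *
from scipy.optimize import least_squares
o=bot.get_obs();p=bot.camera_params('wrist');c=bot.read_camera('wrist');R=np.array(o['orientation']);t=np.array(o['tcp_pos'])
print(R[:,2],t)
g=cv2.cvtColor(c,cv2.COLOR_RGB2GRAY)
for r in range(70,112,3): print(r,' '.join('%3d'%v for v in g[r,196:312:4]))
E
```

```text
time: 56.87
tcp_pos: [0.5271, 0.299, 0.0517]
orientation: [[0.171, 0.959, -0.228], [0.985, -0.166, 0.039], [-0.001, -0.231, -0.973]]
ft_force: [0.1, 0.3, -2.6]
width: 0.149
[-0.22757718  0.03874857 -0.97298878] [0.5271252  0.29900143 0.05170266]
70 144 143 142 141 138 139 141 142 138 137 143 144 142 141 143 143 142 142 135 137 141 140 139 140 142 138 140 141 136
73 213 142 143 136 135 131 132 133 126 131 132 135 137 135 139 137 138 136 129 131 134 134 124 128 129 130 130 127 125
76  54  41  40  40  42  41  39  36  41  42  38  40  40  38  39  40  41  42  38  44  38  38  35  41  43  39  41  39  38
79  51  44  40  38  42  43  40  39  40  39  40  40  41  38  42  39  39  38  38  41  38  40  42  40  38  41  38  38  37
82  51  58  40  43  41  36  43  40  38  39  39  40  40  41  37  38  39  36  36  40  41  40  35  39  39  41  39  41  41
85  51  58  42  39  42  40  39  42  40  38  38  43  38  41  40  41  41  40  40  41  42  37  39  40  39  37  39  40  40
88  51  53  39  97  92  91  86  87  88  85  86 100  91  96  94  90  93  87  89  89  89  90  92  97  97  87  40  35  40
91  52  48  58 144 145 142 139 135 136 135 135 151 150 147 146 140 149 141 135 136 136 138 147 153 149 136  42  39  39
94  51  49  55 135 133 148 140 137 136 136 137 149 150 146 158 159 143 138 137 136 137 136 141 149 157 133  41  41  39
97  51  52  58 134 136 146 145 135 137 137 136 144 144 139 165 162 163 146 137 137 139 137 151 149 150 131  36  39  41
100  51  51  55 131 151 146 158 137 137 136 137 146 149 154 157 155 157 145 138 139 138 138 137 154 146 137  40  41  43
103  52  52  54 125 139 151 154 136 137 138 138 149 149 147 159 146 154 142 140 139 139 139 144 155 161 126  39  37  39
106  55  50  52 125 139 151 153 139 136 138 139 161 147 162 152 148 151 139 138 139 137 139 143 148 163 120  37  42  39
109  50  52  52 124 133 135 136  81  75  73  72 137 137 140 138 139 138 139  82  76  74  73 137 139 137 114  36  38  39
```

```bash
python3 -m inch '[[[0,-0.002,-0.005,-0.006,0,0,0],[0,-0.001,-0.003,-0.004,0,0,0],[0,0,0,-0.002,0,0,0],[0,0,0,-0.001,0,0,0],[0,0,0,-0.001,0,0,0],[0,0,0,0,0,0,0],[0,0,0,0,0,0,0],[0,0,0,0,0,0,0]]]'
```

```text
time: 57.58
tcp_pos: [0.5256, 0.2904, 0.0409]
orientation: [[0.171, 0.96, -0.22], [0.985, -0.166, 0.041], [0.003, -0.224, -0.975]]
ft_force: [0.2, 0.9, -4.6]
width: 0.149
```

```bash
python3 -m inch '[[[0,-0.001,0,-0.002,0,0,0],[0,0,0,-0.002,0,0,0],[0,0,0,-0.001,0,0,0],[0,0,0,0,0,0,0],[0,0,0,0,0,0,0],[0.013,0,0,0,0,0,0],[0.02,0,0,0,0,0,0],[0.04,0,0,0,0,0,0]]]' 20; python3 -m inch '[[[0.07,0,0,0,0,0,0],[0.0854,0,0,0,0,0,0],[0.0854,0.002,0,0.02,0,-0.05,0],[0.0854,0.004,0,0.03,0,-0.1,0],[0.0854,0,0,0.04,0,-0.08,0],[0.0854,0,0,0.04,0,0,0],[0.0854,0,0,0.03,0,0,0],[0.0854,0,0,0.01,0,0,0]]]'
python3 - <<'E'
from h import *
import pickle
c,p=snap('wrist','w20.png');pickle.dump(p,open('w20.pkl','wb'));snap('top','t20.png');snap('scene','s20.png')
g=cv2.cvtColor(c,cv2.COLOR_RGB2GRAY)
asc(ortho(g,p,(.41,.645),(.225,.355),z=.022,step=.0025))
E
```

```text
time: 58.25
tcp_pos: [0.5246, 0.291, 0.0396]
orientation: [[0.171, 0.961, -0.218], [0.985, -0.166, 0.043], [0.005, -0.222, -0.975]]
ft_force: [-1.5, -0.4, -0.3]
width: 0.36
time: 58.92
tcp_pos: [0.5273, 0.2896, 0.2116]
orientation: [[0.166, 0.986, 0.013], [0.985, -0.167, 0.041], [0.043, 0.006, -0.999]]
ft_force: [0.6, -0.8, 0.3]
width: 1.002
----------------------------------------------------
----------------------------------------------------
----------------------------------------------------
----------------------------------------------------
----------------------------------------------------
----------------------------------------------------
----------------------------------------------------
----------------------------------------------------
----------------+==---------------------------------
---------------=###**++=----------------------------
---------------+%%%%%%%##**+===---------------------
---------------+%%%%%%%++*####***+===---------------
---------------*%%%%%%#====++++**####**+==----------
--------------=#%%%%%%#===========++**#####**+===---
--------------
[... 3578 characters left out ...]
===========
***#%%%%%%%%%%%%%%%%%%%%%%%%##%%%%%%%%==============
***#%%%%%%%%%%%%%%%%%%%%%%%%%%%%%%%%%#==============
********##%%%%%%%%%%%%%%%%%%%%%%%%%%%#==============
*************++*##%%%%%%%%%%%%%%%%%%%*==============
*************+----==+*##%%%%%%%%%%%%%*==============
+************+=---------==+*#%%%%%%%%+==============
++************+-----------====++*##%%===============
**************+=-----------=========================
**************+=--------=--=========================
**+************=------------========================
**********+****=------------========================
***++**+******+=-------------=======================
***++********+=--------------=======================
```

Run:
```python
from h import *
p=bot.camera_params('top')
asc(ortho(cv2.imread('pics/t20.png',0),p,(.395,.46),(-.16,.10)))
d=cv2.absdiff(cv2.imread('pics/t20.png',0),cv2.imread('pics/t15.png',0));k=(d>25).astype(np.uint8);n,l,st,c=cv2.connectedComponentsWithStats(k)
P=onz(p,c,.01);print([(P[i,:2].round(3).tolist(),int(st[i,4])) for i in range(1,n) if st[i,4]>4])
bot.finish_job();print(bot.get_obs()['time'])
```

```text
+*++-.......................--=--.......................-===-.....................--=++
+*++=-......................--==-.......................-===-.....................--=++
++++=-......................--==-.......................-===-.....................--=++
++++=-.......................-==-.......................-===-.....................--=++
++++=-.......................-==-.......................-===-...........-..........-=++
++++=-.......................-==-.......................--==-.........-----........-=++
++++=-.......................-==-........................-==-.........-===--.......-==+
++++=-.......................--=-...........----.........-==--........-===---......-==+
++++=-.......................--=--.........------........-==--........-====--......--=+
++++=-.............--.........----........--==----.......-==--........-====--......--=+
=++++-............-----.......----........--==----.......-===-.......--====---....--==+
=++++--...........-==---......----.........-====---.....--===-.......-=======--------==
=++++=-..........--==----...---==-.........-
[... 891 characters left out ...]
 0.293], 23), ([0.717, 0.407], 5), ([0.703, 0.466], 17), ([0.667, 0.512], 112), ([0.675, 0.394], 31), ([0.676, 0.284], 32), ([0.635, 0.425], 78), ([0.633, 0.253], 53), ([0.628, 0.389], 14), ([0.618, 0.262], 9), ([0.579, 0.497], 15), ([0.561, 0.363], 28), ([0.489, 0.493], 43), ([0.342, 0.346], 403), ([0.325, 0.073], 365), ([0.416, 0.477], 10), ([0.344, 0.457], 12), ([0.278, 0.537], 108), ([0.179, -0.01], 80), ([0.091, 0.4], 903), ([0.12, 0.267], 10), ([0.064, 0.268], 72), ([0.106, 0.32], 5), ([0.101, 0.339], 6), ([0.09, -0.033], 8), ([0.065, -0.053], 39), ([-0.019, 0.06], 52), ([-0.071, 0.185], 167)]
the job is handed in; nothing more can be done
the job is handed in; nothing more can be done
```

I handed the job in at about 59 s with only seven of the eight bushes confirmed in the tray, so it probably does not meet "all eight in the tray".

**What I did:** I picked the shaker up by its fin and dosed over all three bays. I then stood it back on the mat, let go and raised the gripper clear.

**Bush count:** Wrist-camera views of each bay showed 2 in bay 1, 2 in bay 2 and 3 in bay 3, so every bay has at least two.
- **The eighth bush:** I never found it. Both lid slots looked empty, front and rear, and image searches showed no stray on the visible bench. The force readings were too noisy to tell. It may be stuck under the fin, where the lid hides the lanes.
- **Attempts to free it:** Several more dosing cycles, with side rolls and jolts, brought nothing further out. The last top view of the tray showed no change.

**Shaker:** In the last wrist view it stands upright near the middle of the mat, roughly aligned with it and perhaps 3 mm off along x. The gripper is open about 0.2 m above.

**What went wrong:**
- **Pressed on the tray:** During one jolt the shaker sank lower than I intended and probably pressed on the tray; I read about 40 N at the wrist.
- **Slip in the grip:** The shaker slipped about 13° in the grip. I measured this and corrected for it before setting it down.
- **Mouth height:** During the mouth-up phases the mouth was about 15 cm above the rim, perhaps slightly more at times, so right at your limit.
- **Limited checks:** I had used all 12 picture views by about 28 s, so the later checks relied on pixel values and not on viewed pictures.

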